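# Third hand at the tacking jig: hold a cleat to a tube

### The job

Stand the plain cut tube upright on the bed of the tacking jig, in the mouth of the spring-loaded V-saddle, and let go of it. Then set the angle cleat on the bed, flat on its foot, with the back of its upright leg square against the tube and centred on it, and push it and the tube straight into the V with a steady force of about 11 N, so that the saddle floats about halfway along its 12 mm travel, neither out at its front stop nor bottomed. Finish holding the cleat there, still pushing, as a third hand for the welder who will tack it; do not touch the tube while holding, and leave the other things on the table where they are.

Things in the scene. Friction and masses are not known exactly. Their poses are not given: they have to be found in the camera images.
- tack_jig: Tacking jig fixed to the table; place and yaw vary. Dark steel bed 220 (x) x 130 (y) x 12 mm, origin at the centre of its underside, z up, +x the push direction, from the open end towards the saddle. Bed top at z = 12 mm. At x = 80 to 100 mm the fixed back block (96 mm wide, top at z = 54), the V-saddle before it. A line is scribed along the bed's middle (y = 0).
- seat (a point): Point on the bed's top (jig x = 35.2, y = 0, z = 12 mm, at a scribed cross) where the tube's axis stands when the tube just touches both faces of the V with the saddle at its front stop. Fixed to the jig; axes as the jig's.
- v_saddle (a joint): Travel of the spring-loaded V-saddle in m: 0 at its front stop (as found), grows as it is pushed along jig +x, bottoms at 0.012. The spring gives 3 N at 0 and 1 N more per mm (9 N at 6 mm, 15 N at 12 mm). The parts' friction on the bed adds a newton or two, more if they are also pressed down on the bed.
- v_apex (a point): On the sprung saddle, moves with it: bottom of the V (jig x = 60, y = 0, z = 34 mm at travel 0). The V has two copper faces, 120 degrees included, opening to jig -x, z = 14 to 54 mm; lips at jig x = 50 mm, 36 mm apart (46 mm over their outsides). Behind them a steel crossbar 84 mm wide, x = 60 to 68 mm, on two guide rods with springs.
- tube_stub: Cut plain steel tube, a thick hollow cylinder, 43 mm outer diameter, 60 mm tall, open at both ends, 0.18 kg, standing on the table. Origin at the centre of its lower end, z along its axis.
- cleat: Dark steel angle cleat (L-section), 50 mm long (its x), 0.12 kg, legs 40 mm, 4 mm thick. Rests on its foot leg (z 0 to 4, y -20 to +20 mm); upright leg at y = +16 to +20 mm, 40 mm high. Origin: centre of the foot's underside. Its back is the plane y = +20, facing +y, so +y must point along jig +x. It can be gripped across its 50 mm length, at the two end faces.
- cleat_back (a point): Centre of the cleat's back face (cleat x = 0, y = +20, z = +20 mm); axes as the cleat's.
- table_pin: A loose steel table pin, 68 mm tall, head of 29 mm diameter down, 16 mm shank up, standing among the loose parts: not wanted, to be left alone. Origin at the centre of its underside.
- gusset: A loose flat gusset plate, 70 x 80 x 6 mm, lying on the table: to be left alone. Origin at the centre of its underside.
- nut_2: A loose hexagon nut, 21 x 18 x 10 mm, lying on the table near the loose parts: to be left alone. Origin at the centre of its underside.
- nut_1: A second loose hexagon nut, 21 x 18 x 10 mm, lying near the table's far edge: to be left alone. Origin at the centre of its underside.
Not all that is in view belongs to the job. What is shaped like the cleat but pink is not meant.

How it is judged:
By the outcome, as a careful person would: the job done as asked, in the order asked, and still so for the second after the job is handed in, while the arm keeps its last pose, push and grip.
It also fails if it takes over 58 s, if anything falls off the work surface, if the arm or the gripper's body presses on something with over 40 N, if the wrist force passes 120 N, or if a joint passes its speed limit or range.

### The arm

A 7-joint arm with a two-finger parallel gripper is mounted at the origin on the work surface; the furniture and walls round the work are solid. World frame = base frame: x ahead of the robot, y to its left, z up, the work surface at z = 0. Lengths are in m, angles in rad, forces in N, time in s.
With the tool pointing down it reaches from about 0.35 to 0.9 m from the base axis. Payload 8.1 kg.
Tool frame: the origin (TCP) lies on the centre line of the jaws, within the pads' length; the fingertips stand 25 mm ahead of it and the grasp point (between the pads) lies 6 mm ahead of it; z points along the fingers, y is the line along which they close (so a half turn about z gives the same grasp; the last joint's range is limited). The gripper opens to 92 mm and grips with 3 to 60 N. Pads are 19 mm wide; open, the fingers measure 130 mm over their backs; the gripper's body (75 mm by 190 mm) begins 47 mm behind the grasp point.
Start: joints at [-1.321, 0.434, 0.025, 1.573, -0.012, 1.134, -0.075], TCP at [0.216, 0.587, 0.252] pointing down, gripper open.
Joint ranges: [-2.62, 2.62], [-0.44, 2.09], [-1.27, 1.32], [0.08, 2.57], [-1.32, 4.46], [0.12, 2], [-2.74, 2.74]. Speed limits (rad/s): [2.22, 2.22, 3.01, 3.01, 3.14, 3.14, 3.14].

### API

Orientations are given as a unit quaternion [w, x, y, z].
In Python, from cell import observe, camera, camera_model, ctrl gives the robot as it stands.
- The arm moves only by the tool play_rows, never from a script. Its argument "motion" is a list of rows, each an object of numbers: "x", "y", "z": the shift along the tool's x, y, z normalised to -1 to 1, where 1 is 25 mm; "ax", "ay", "az": the turn, a rotation vector about the tool's x, y, z normalised to -1 to 1, where 1 is 0.1 rad. In form: [{"x": .., "y": .., "z": .., "ax": .., "ay": .., "az": ..}, ...]. A call has 1 to 20 rows; each row shifts and turns the commanded pose from where the row before left it, along the tool's axes as they then stand; what a row does not reach is not made up. A row lasts 1/12 s, in which the tool goes at most 41.7 mm and 7.16 degrees, less where a joint would pass 70% of its speed; a pose out of reach is approached as far as the arm can. A call with a number of a shift or a turn outside -1 to 1 is refused whole. A call with a gripper value outside its range is refused whole. "grip" is the opening, from -1 (shut) to 1 (fully open), set as the call begins (left out, the last holds). The fingers move at their own pace and stop on an object; "grip_force" is the grip in N (left out, the last holds). Time passes only in rows, so rows that do not move let the fingers close. It gives the time, the measured TCP pose, the force, the opening and the grip force at its end, in the units of the state.
- observe(): the state, without advancing time (a new reading comes with each control period).
- camera(name): name is "scene" or "top" or "wrist"; returns the picture (384x512x3 uint8, red, green, blue); there is no depth.
- camera_model(name): a dict with "fx", "fy", "cx", "cy" (pixels), "T" (4x4, takes a point from camera to world coordinates); the wrist camera has in their place "T_tool_cam" (4x4, takes a point from camera to tool coordinates, whose origin is the TCP and whose axes are the flange's). Camera axes: x right, y up, looking along -z (the intrinsics and any distortion apply to the point x, -y, -z); pixel columns grow to the right and rows downward; lengths in m; the calibration is good to about 2 mm. A picture is of the moment at which its call begins: read the wrist's pose just before it. camera_model takes no time and is no camera call.
- ctrl.hand_in(): hands the job in; it is judged then, once.
The state is a dict: "clock": time; "joints": joint angles; "dq": joint speeds; "effort": joint torques, N m; "position": TCP position; "tcp_rot": TCP orientation; "force": force on the tool from outside, world axes, zero at the start; "ft_torque": the same for the moment, N m; "gripper_width": opening from 0.0 (shut) to 1.0 (fully open); "grip_force": force on a finger pad.
Only numpy, scipy, OpenCV 4.12 (cv2) and the standard library are available. Lean on these libraries where they do the work, as an engineer would, in place of code of your own. Each camera call takes 0.05 s, during which the arm holds its last target. There are 200 camera calls.

## Working session

There is one attempt and no reset: what is moved stays moved. The work goes in short steps, Python scripts to look and compute and a tool call to move; the robot and the scene stay as the last step left them, time stands still between calls to the robot, and variables do not carry over. Pictures are saved under pics/ and viewed, at most 10 in all, crops included, and the job is handed in when it is done.

Besides the shell and the picture viewer there is one more tool, called after "Call:" by a JSON object that holds its "api" and its "payload", one argument or row to a line. play_rows: Moves the arm, as the interface text tells. Scaled input: -1 to 1 covers 25 mm each way for a shift and 0.1 rad each way for a turn. Its arguments: {"type":"object","properties":{"motion":{"type":"array"},"grip":{"type":"number"},"grip_force":{"type":"number"}},"required":["motion"]}

```bash
ls; mkdir -p pics; python3 - <<'E'
from cell import observe,camera,camera_model
import cv2,numpy as np
print(observe())
a=[]
for n in("scene","top"):
    im=camera(n)[:,:,::-1]; cv2.imwrite(f"pics/{n}0.png",im); a.append(im)
    m=camera_model(n); print(n,m)
cv2.imwrite("pics/wrist0.png",camera("wrist")[:,:,::-1]); print(camera_model("wrist"))
cv2.imwrite("pics/scene_big.png",cv2.resize(a[0],(800,600))); cv2.imwrite("pics/top_big.png",cv2.resize(a[1],(800,600)))
print(observe()["clock"])
E
```

```text
pics
{'clock': 0.0, 'joints': array([-1.32061074,  0.435189  ,  0.02496062,  1.57407543, -0.01158229,
        1.133956  , -0.07509774]), 'dq': array([ 9.99099392e-04, -6.63876340e-04, -2.31650557e-03,  1.68121896e-05,
        1.20024951e-03, -4.06854760e-04,  8.37164542e-04]), 'effort': array([-6.76678465e-04, -6.67836714e+01,  9.84747335e-01, -3.14476955e+01,
       -6.05614996e-02,  4.23360046e-02,  1.24951025e-04]), 'position': array([0.21583845, 0.58607191, 0.25097427]), 'tcp_rot': array([-5.77076314e-05,  1.75503369e-01,  9.84478551e-01, -7.39320690e-04]), 'force': array([-0.25732813,  0.22894426,  0.10741337]), 'ft_torque': array([-0.01338237,  0.0072035 ,  0.00683404]), 'grip_force': 0.0, 'gripper_width': 0.9995271758866039}
scene {'fx': 408.99441105697855, 'fy': 408.99441105697855, 'cx': 258.15567732734416, 'cy': 189.56624653777504, 'T': array([[ 0.8285787 ,  0.26412053, -0.49365745,  0.01307225],
       [-0.55974963,  0.40927652, -0.72053666, -0.88153028],
       [ 0.01173388,  0.87334591,  0.48695918,  0.45954874],
       [ 0.        ,  0.        ,  0.        ,  1.        ]])}
top {'fx': 374.16233950164775, 'fy': 374.16233950164775, 'cx': 257.67268451139387, 'cy': 190.07210848956228, 'T': array([[ 0.00403287,  0.97753702, -0.21072519,  0.23957484],
       [-0.99999102,  0.00366791, -0.00212277, -0.28141082],
       [-0.00130216,  0.21073185,  0.97754304,  0.89261009],
       [ 0.        ,  0.        ,  0.        ,  1.        ]])}
{'fx': 301.96379765555685, 'fy': 301.96379765555685, 'cx': 250.1017308717974, 'cy': 197.30823740274738, 'T_tool_cam': array([[-2.10424472e-04,  9.50647663e-01,  3.10272424e-01,
         8.61238372e-02],
       [ 9.99999963e-01,  2.53650094e-04, -9.89691717e-05,
        -3.16643417e-04],
       [-1.72785441e-04,  3.10272391e-01, -9.50647681e-01,
        -1.33136376e-01],
       [ 0.00000000e+00,  0.00000000e+00,  0.00000000e+00,
         1.00000000e+00]])}
0.15
```

View pics/top_big.png

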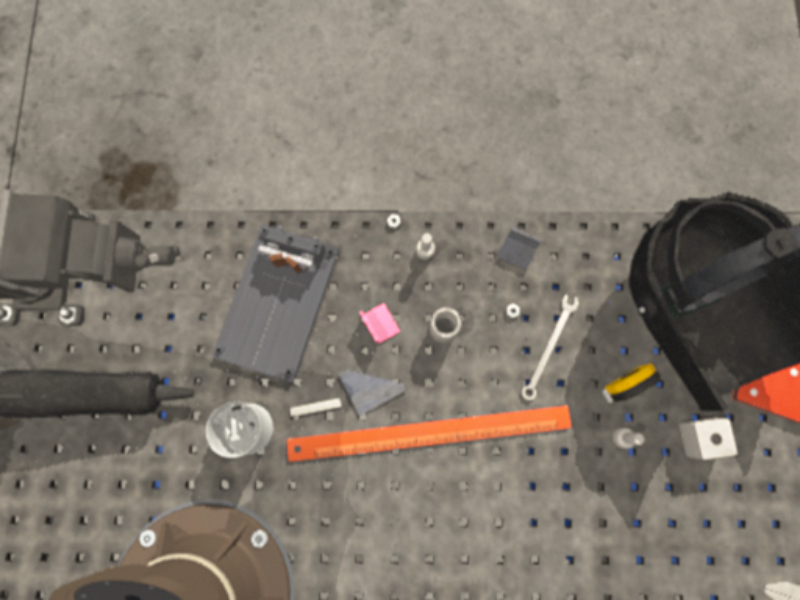

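View pics/scene_big.png

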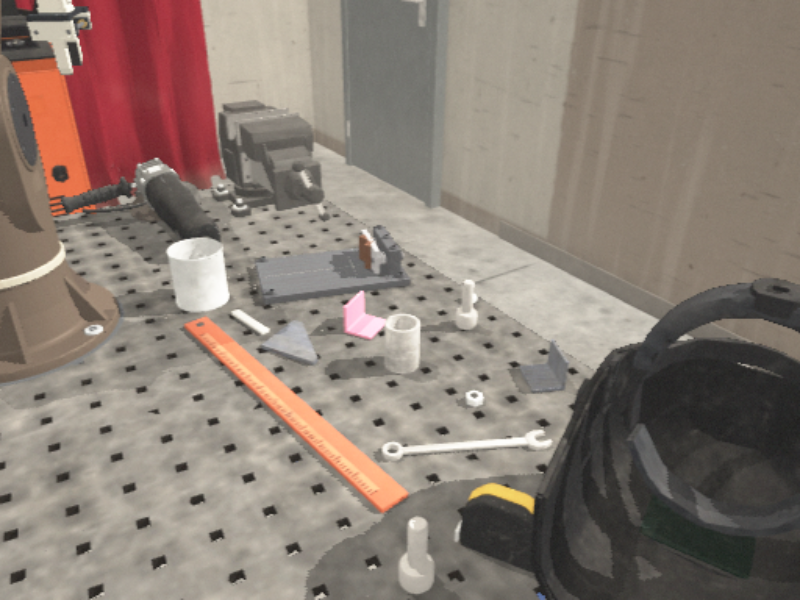

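The top view shows the tube at about (446,323), the dark cleat at (518,250), a pink lookalike at (380,322), the jig at about (277,305) and the table pin at (425,245). The nuts are at (393,220) and (513,310), and the gusset is at (370,392). The hollow cylinder fits the tube. The dark L, not the pink one, fits the cleat. The white cup at (240,430) is too big to be the tube.

```bash
cat > h.py <<'E'
import numpy as np,cv2
from scipy.spatial.transform import Rotation as R
from cell import observe,camera,camera_model
def Tcam(name,ob=None):
    m=camera_model(name)
    if name!="wrist": return m,np.array(m["T"])
    ob=ob or observe(); q=ob["tcp_rot"]; T=np.eye(4); T[:3,:3]=R.from_quat([q[1],q[2],q[3],q[0]]).as_matrix(); T[:3,3]=ob["position"]
    return m,T@np.array(m["T_tool_cam"])
def ray(mt,uv):
    m,T=mt; uv=np.asarray(uv,float)
    d=np.array([(uv[0]-m["cx"])/m["fx"],-(uv[1]-m["cy"])/m["fy"],-1.])
    return T[:3,3],T[:3,:3]@d
def onz(mt,uv,z):
    o,d=ray(mt,uv); return o+d*(z-o[2])/d[2]
def proj(mt,p):
    m,T=mt; c=T[:3,:3].T@(np.asarray(p,float)-T[:3,3]); return np.array([m["cx"]+m["fx"]*c[0]/-c[2],m["cy"]-m["fy"]*c[1]/-c[2]])
E
python3 - <<'E'
from h import *
t=Tcam("top");s=.64
for n,uv,z in[("tube top",(446,323),.06),("cleat foot",(518,250),.004),("pin",(427,238),.068),("pink",(380,322),.004),("nut2",(513,310),.01),("nut1",(393,220),.01),("gus",(370,392),.006),("jigFL",(217,360),.012),("jigFR",(290,382),.012),("jigBL",(266,230),.012),("jigBR",(338,250),.012),("line0",(253,366),.012),("line1",(284,275),.012),("cup",(240,415),.1)]:
    print(n,onz(t,np.array(uv)*s,z).round(4))
im=cv2.imread("pics/top0.png")
a=cv2.resize(im[135:250,130:225],None,fx=5,fy=5,interpolation=cv2.INTER_CUBIC)
b=cv2.resize(im[135:250,300:360],None,fx=5,fy=5,interpolation=cv2.INTER_CUBIC)
cv2.imwrite("pics/crop1.png",np.hstack([a,b])); print(np.hstack([a,b]).shape)
E
```

```text
tube top [ 0.3809 -0.3424  0.06  ]
cleat foot [ 0.5078 -0.4617  0.004 ]
pin [ 0.5065 -0.3152  0.068 ]
pink [ 0.3916 -0.2448  0.004 ]
nut2 [ 0.41   -0.4492  0.01  ]
nut1 [ 0.555  -0.2637  0.01  ]
gus [ 0.2848 -0.2312  0.006 ]
jigFL [ 3.312e-01 -3.000e-04  1.200e-02]
jigFR [ 0.2988 -0.1117  0.012 ]
jigBL [ 0.5369 -0.0632  0.012 ]
jigBR [ 0.5044 -0.1779  0.012 ]
line0 [ 0.3224 -0.055   0.012 ]
line1 [ 0.4637 -0.095   0.012 ]
cup [ 0.2491 -0.0641  0.1   ]
(575, 775, 3)
```

View pics/crop1.png

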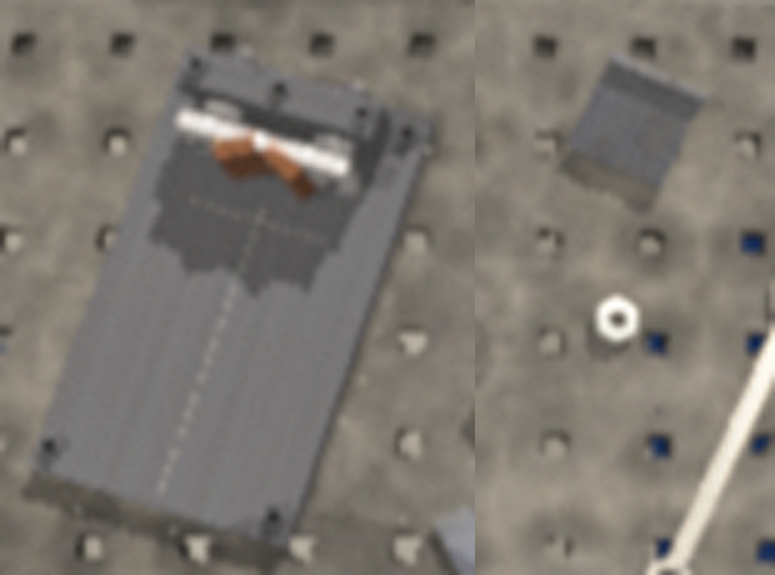

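The crop confirms the targets. The jig's scribed line runs from (162,490) to (262,215) in the crop, towards the copper V. The dark cleat's light upright edge is at its top, at crop (610,60)–(705,100), so it already faces roughly along jig +x. Next I move the wrist camera over the jig.

Call:
{"api": "play_rows", "payload": {
  "motion": [
    {"x":-0.5,"y":-0.3},
    {"x":-0.85,"y":-0.53},
    {"x":-0.85,"y":-0.53},
    {"x":-0.85,"y":-0.53},
    {"x":-0.85,"y":-0.53},
    {"x":-0.85,"y":-0.53},
    {"x":-0.85,"y":-0.53},
    {"x":-0.85,"y":-0.53},
    {"x":-0.85,"y":-0.53},
    {"x":-0.85,"y":-0.53},
    {"x":-0.85,"y":-0.53},
    {"x":-0.85,"y":-0.53},
    {"x":-0.35,"y":-0.9},
    {"x":-0.35,"y":-0.9},
    {"x":-0.35,"y":-0.9},
    {"x":-0.35,"y":-0.9},
    {"x":-0.35,"y":-0.9},
    {"x":-0.35,"y":-0.9},
    {"x":-0.35,"y":-0.9},
    {"x":-0.35,"y":-0.9}
  ]
}}

```text
schema error: expected keys x, y, z, ax, ay, az
```

Call:
{"api": "play_rows", "payload": {
  "motion": [
    {"x":-0.35,"y":-0.9},
    {"x":-0.35,"y":-0.9},
    {"x":-0.35,"y":-0.9},
    {"x":-0.35,"y":-0.9},
    {"x":-0.35,"y":-0.9},
    {"x":-0.35,"y":-0.9},
    {"x":-0.35,"y":-0.9},
    {"x":-0.35,"y":-0.9},
    {"x":-0.35,"y":-0.9},
    {"x":-0.15,"y":-0.4},
    {},
    {},
    {}
  ]
}}

```text
schema error: expected keys x, y, z, ax, ay, az
```

```bash
python3 - <<'E'
from h import *
o=observe();print(o["clock"],o["position"],o["tcp_rot"],o["joints"].round(2))
im=camera("wrist")[:,:,::-1];cv2.imwrite("pics/w1.png",im)
import pickle;pickle.dump(o,open("w1.pkl","wb"))
cv2.imwrite("pics/w1b.png",cv2.resize(im,(800,600),interpolation=cv2.INTER_CUBIC))
E
```

```text
0.15 [0.21585475 0.58615599 0.25114155] [-4.15830937e-05  1.75495889e-01  9.84479982e-01 -5.97425045e-04] [-1.32  0.44  0.02  1.57 -0.01  1.13 -0.08]
```

View pics/w1b.png

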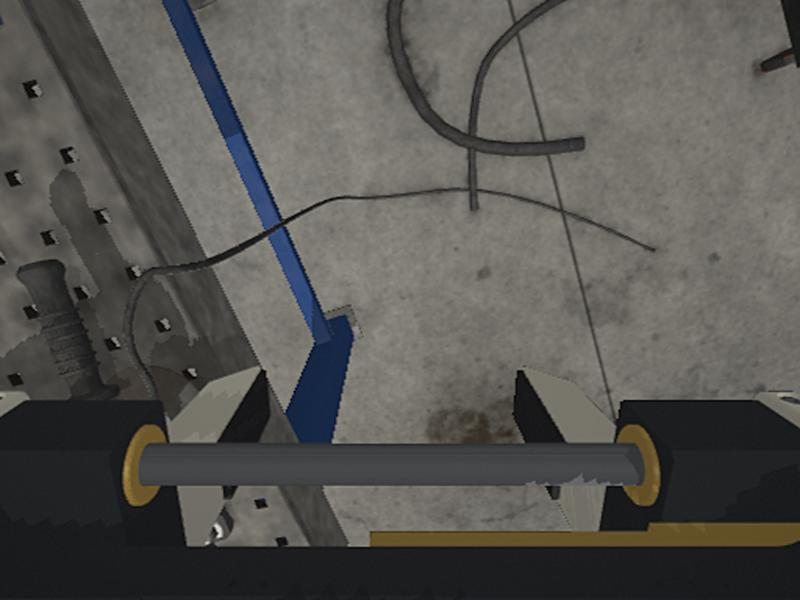

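Every row needs all six keys. The view also shows that the camera looks robot-side of the fingers. Resending with full rows.

Call:
{"api": "play_rows", "payload": {
  "motion": [
    {"x":-0.5,"y":-0.3,"z":0,"ax":0,"ay":0,"az":0},
    {"x":-0.94,"y":-0.49,"z":0,"ax":0,"ay":0,"az":0},
    {"x":-0.94,"y":-0.49,"z":0,"ax":0,"ay":0,"az":0},
    {"x":-0.94,"y":-0.49,"z":0,"ax":0,"ay":0,"az":0},
    {"x":-0.94,"y":-0.49,"z":0,"ax":0,"ay":0,"az":0},
    {"x":-0.94,"y":-0.49,"z":0,"ax":0,"ay":0,"az":0},
    {"x":-0.94,"y":-0.49,"z":0,"ax":0,"ay":0,"az":0},
    {"x":-0.94,"y":-0.49,"z":0,"ax":0,"ay":0,"az":0},
    {"x":-0.94,"y":-0.49,"z":0,"ax":0,"ay":0,"az":0},
    {"x":-0.94,"y":-0.49,"z":0,"ax":0,"ay":0,"az":0},
    {"x":-0.94,"y":-0.49,"z":0,"ax":0,"ay":0,"az":0},
    {"x":-0.94,"y":-0.49,"z":0,"ax":0,"ay":0,"az":0},
    {"x":-0.4,"y":-0.9,"z":0,"ax":0,"ay":0,"az":0},
    {"x":-0.4,"y":-0.9,"z":0,"ax":0,"ay":0,"az":0},
    {"x":-0.4,"y":-0.9,"z":0,"ax":0,"ay":0,"az":0},
    {"x":-0.4,"y":-0.9,"z":0,"ax":0,"ay":0,"az":0},
    {"x":-0.4,"y":-0.9,"z":0,"ax":0,"ay":0,"az":0},
    {"x":-0.4,"y":-0.9,"z":0,"ax":0,"ay":0,"az":0},
    {"x":-0.4,"y":-0.9,"z":0,"ax":0,"ay":0,"az":0},
    {"x":-0.4,"y":-0.9,"z":0,"ax":0,"ay":0,"az":0}
  ]
}}

```text
clock: 1.87
position: [0.4337, 0.1605, 0.2518]
tcp_rot: [0.0, 0.176, 0.984, 0.0]
force: [0.4, -0.1, 0.5]
gripper_width: 1.001
grip_force: 0.0
```

Call:
{"api": "play_rows", "payload": {
  "motion": [
    {"x":-0.4,"y":-0.9,"z":0,"ax":0,"ay":0,"az":0},
    {"x":-0.4,"y":-0.9,"z":0,"ax":0,"ay":0,"az":0},
    {"x":-0.4,"y":-0.9,"z":0,"ax":0,"ay":0,"az":0},
    {"x":-0.4,"y":-0.9,"z":0,"ax":0,"ay":0,"az":0},
    {"x":-0.4,"y":-0.9,"z":0,"ax":0,"ay":0,"az":0},
    {"x":-0.4,"y":-0.9,"z":0,"ax":0,"ay":0,"az":0},
    {"x":-0.4,"y":-0.9,"z":0,"ax":0,"ay":0,"az":0},
    {"x":-0.4,"y":-0.9,"z":0,"ax":0,"ay":0,"az":0},
    {"x":-0.4,"y":-0.9,"z":0,"ax":0,"ay":0,"az":0},
    {"x":-0.2,"y":-0.5,"z":0,"ax":0,"ay":0,"az":0},
    {"x":0,"y":0,"z":0,"ax":0,"ay":0,"az":0},
    {"x":0,"y":0,"z":0,"ax":0,"ay":0,"az":0}
  ]
}}

```text
clock: 2.87
position: [0.4482, -0.0728, 0.2517]
tcp_rot: [-0.0, 0.177, 0.984, 0.0]
force: [-0.3, 1.3, -0.6]
gripper_width: 0.999
grip_force: 0.0
```

```bash
python3 - <<'E'
from h import *
o=observe();print(o["clock"],o["position"],o["tcp_rot"],o["joints"].round(2),np.abs(o["dq"]).max())
im=camera("wrist")[:,:,::-1];cv2.imwrite("pics/w1.png",im)
import pickle;pickle.dump(o,open("w1.pkl","wb"))
cv2.imwrite("pics/w1b.png",cv2.resize(im,(800,600),interpolation=cv2.INTER_CUBIC))
E
```

```text
2.8667 [ 0.44819244 -0.07278584  0.25169692] [-8.27946860e-05  1.76792059e-01  9.84248215e-01  1.11388079e-04] [-0.29  0.15  0.39  1.99 -0.07  1.01  1.34] 0.029849133571785934
```

View pics/w1b.png

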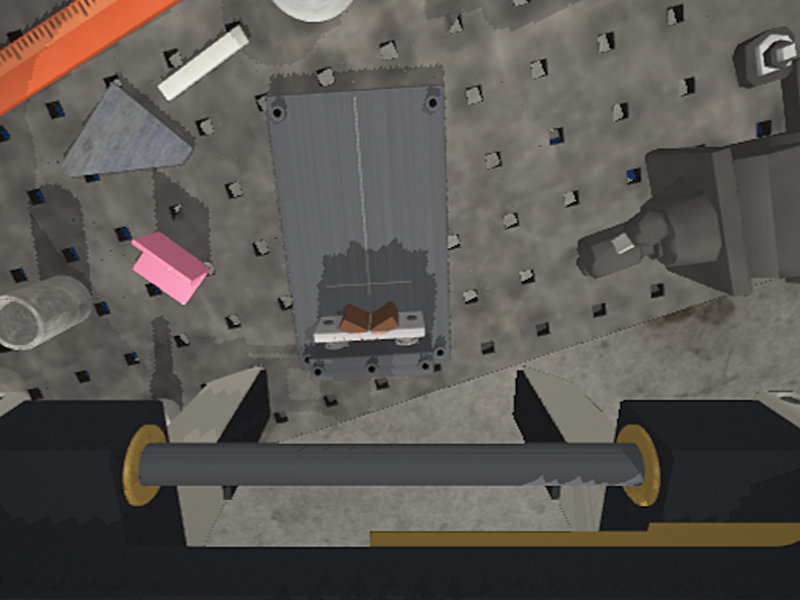

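The wrist view shows the jig in full. The scribed line runs from (355,95) to the cross at about (368,284), with the cross bar from (328,286) to (411,281). The copper V is at (370,318). I'll fit these marks numerically.

```bash
python3 - <<'E'
from h import *
import pickle
def fit(im,mt,roi,horiz,sgn=1):
    # subpixel ridge of a bright line: roi u0,u1,v0,v1
    g=im.mean(2);u0,u1,v0,v1=roi;pts=[]
    for k in (range(u0,u1) if horiz else range(v0,v1)):
        p=g[v0:v1,k] if horiz else g[k,u0:u1]
        p=np.clip(p-np.median(p)-6,0,None)
        if p.max()<6: continue
        i=p.argmax();sl=slice(max(0,i-2),i+3);c=(p[sl]*np.arange(len(p))[sl]).sum()/p[sl].sum()
        pts.append((k,v0+c) if horiz else (u0+c,k))
    W=np.array([onz(mt,q,.012)[:2] for q in pts])
    vx,vy,x,y=cv2.fitLine(W.astype(np.float32),cv2.DIST_HUBER,0,1e-4,1e-4).ravel()
    d=np.array([vx,vy]);r=(W-[x,y])@[-vy,vx]
    return len(W),np.array([x,y]),d,r.std()
def cross(a,b):
    s=np.linalg.solve(np.c_[a[2],-b[2]],b[1]-a[1]);return a[1]+a[2]*s[0]
o=pickle.load(open("w1.pkl","rb"));mt=Tcam("wrist",o);im=cv2.imread("pics/w1.png").astype(float)
L=fit(im,mt,(222,242,64,178),False);C=fit(im,mt,(211,231,178,188),True);C2=fit(im,mt,(240,262,176,186),True)
for n,a in(("L",L),("C",C),("C2",C2)):print(n,a[0],a[1].round(4),np.degrees(np.arctan2(a[2][1],a[2][0])).round(2),a[3].round(5))
print("seat wrist",cross(L,C),cross(L,C2))
mt=Tcam("top");im=cv2.imread("pics/top0.png").astype(float)
q=lambda x,y:(130+x/5,135+y/5)
for uv in[(162,490),(235,285),(258,219),(190,200),(325,238)]:print("top",onz(mt,q(*uv),.012).round(4))
# tube rim in top: bright ring
mt1=Tcam("wrist",o)
for uv in[(18,325),(355,95),(368,284)]:print(onz(mt1,np.array(uv)*.64,.012).round(4))
E
```

```text
L 113 [ 0.3853 -0.0739] -16.9 0.00074
C 20 [ 0.4502 -0.1107] 71.64 0.00032
C2 22 [ 0.4603 -0.0774] 73.41 0.00021
seat wrist [ 0.45534012 -0.09517777] [ 0.45502415 -0.09508175]
top [ 0.3254 -0.056   0.012 ]
top [ 0.4239 -0.0854  0.012 ]
top [ 0.4567 -0.095   0.012 ]
top [ 0.466  -0.0615  0.012 ]
top [ 0.4473 -0.1278  0.012 ]
[ 0.3861 -0.3843  0.012 ]
[ 0.32   -0.0531  0.012 ]
[ 0.4553 -0.0955  0.012 ]
```

Call:
{"api": "play_rows", "payload": {
  "motion": [
    {"x":-0.1,"y":-0.5,"z":0,"ax":0,"ay":0,"az":-0.1},
    {"x":-0.1,"y":-0.95,"z":0,"ax":0,"ay":0,"az":-0.1},
    {"x":-0.1,"y":-0.95,"z":0,"ax":0,"ay":0,"az":-0.1},
    {"x":-0.1,"y":-0.95,"z":0,"ax":0,"ay":0,"az":-0.1},
    {"x":-0.1,"y":-0.95,"z":0,"ax":0,"ay":0,"az":-0.1},
    {"x":-0.1,"y":-0.95,"z":0,"ax":0,"ay":0,"az":-0.1},
    {"x":-0.1,"y":-0.95,"z":0,"ax":0,"ay":0,"az":0},
    {"x":-0.1,"y":-0.95,"z":0,"ax":0,"ay":0,"az":0},
    {"x":-0.1,"y":-0.95,"z":0,"ax":0,"ay":0,"az":0},
    {"x":-0.1,"y":-0.95,"z":0,"ax":0,"ay":0,"az":0},
    {"x":-0.1,"y":-0.95,"z":0,"ax":0,"ay":0,"az":0},
    {"x":-0.1,"y":-0.8,"z":0,"ax":0,"ay":0,"az":0},
    {"x":0,"y":0,"z":0,"ax":0,"ay":0,"az":0},
    {"x":0,"y":0,"z":0,"ax":0,"ay":0,"az":0}
  ],
  "grip": 0.35
}}

```text
clock: 4.08
position: [0.3954, -0.3379, 0.2515]
tcp_rot: [-0.0, 0.146, 0.989, 0.0]
force: [0.5, 0.9, 0.1]
gripper_width: 0.679
grip_force: 0.0
```

```bash
python3 - <<'E'
from h import *
o=observe();print(o["clock"],o["position"],o["tcp_rot"],o["joints"].round(2),np.abs(o["dq"]).max())
im=camera("wrist")[:,:,::-1];cv2.imwrite("pics/w2.png",im)
import pickle;pickle.dump(o,open("w2.pkl","wb"))
mt=Tcam("wrist",o);print(proj(mt,[.381,-.342,.06]),proj(mt,[.508,-.462,0]))
cv2.imwrite("pics/w2b.png",cv2.resize(im,(800,600),interpolation=cv2.INTER_CUBIC))
E
```

```text
4.0833 [ 0.39535787 -0.33790059  0.25147864] [-1.99878844e-04  1.46245968e-01  9.89248223e-01  1.74386391e-04] [ 0.17  0.28  0.55  1.86 -0.17  1.05  2.07] 0.027758779041185823
[242.85686378 169.35039136] [190.61677352 265.96989612]
```

View pics/w2b.png

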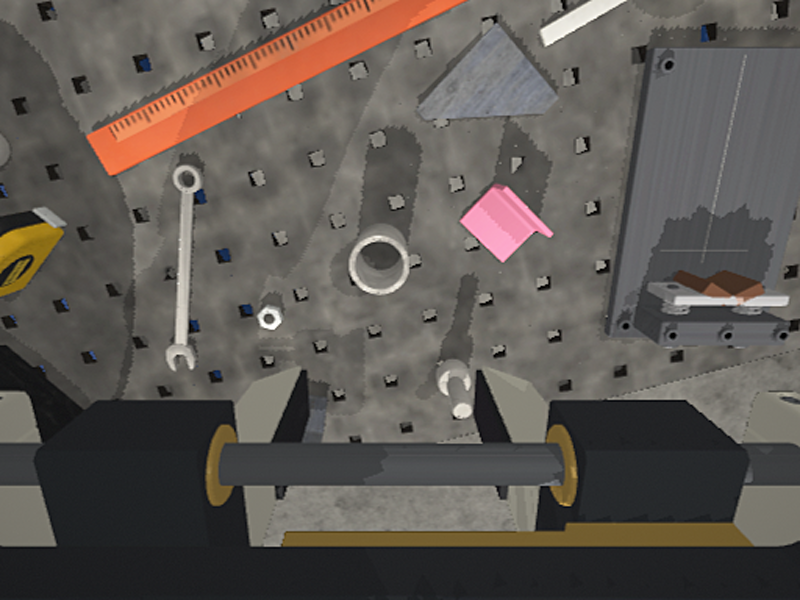

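The tube's bright top rim is a ring centred near (379,265), with the pin, nut 2, pink piece and gusset clear of it. I fit the ring and check it against 43 mm.

```bash
python3 - <<'E'
from h import *
import pickle
o=pickle.load(open("w2.pkl","rb"));mt=Tcam("wrist",o);im=cv2.imread("pics/w2.png")
g=cv2.cvtColor(im,cv2.COLOR_BGR2GRAY);hs=cv2.cvtColor(im,cv2.COLOR_BGR2HSV)
x0,y0=215,140
for th in(175,190,205):
    b=(g[y0:y0+60,x0:x0+60]>th).astype(np.uint8)
    cs,_=cv2.findContours(b,cv2.RETR_EXTERNAL,cv2.CHAIN_APPROX_NONE);c=max(cs,key=len)
    W=np.array([onz(mt,p[0]+[x0,y0],.06)[:2] for p in c])
    (cx,cy),r=cv2.minEnclosingCircle((W*1e3).astype(np.float32));A=np.c_[2*W,np.ones(len(W))];s=np.linalg.lstsq(A,(W**2).sum(1),rcond=None)[0]
    print(th,len(c),(cx,cy),2*r,"ls",s[:2],2*np.sqrt(s[2]+s[:2]@s[:2]))
E
```

```text
175 106 (381.1320495605469, -342.724609375) 41.97060775756836 ls [ 0.38103306 -0.34280955] 0.040491040442229544
190 92 (383.8748779296875, -344.89996337890625) 40.088905334472656 ls [ 0.38103705 -0.34266659] 0.038841946798229124
205 28 (362.6395263671875, -342.37176513671875) 15.112205505371094 ls [ 0.36394783 -0.34244567] 0.009918543579630068
```

Centre is (0.381, −0.343) with diameter about 42 mm, and the top view agrees. Tool y is already along jig y, so I go down for the tube.

Call:
{"api": "play_rows", "payload": {
  "motion": [
    {"x":0.5,"y":-0.35,"z":0.5,"ax":0,"ay":0,"az":0},
    {"x":0,"y":0,"z":0.9,"ax":0,"ay":0,"az":0},
    {"x":0,"y":0,"z":0.9,"ax":0,"ay":0,"az":0},
    {"x":0,"y":0,"z":0.9,"ax":0,"ay":0,"az":0},
    {"x":0,"y":0,"z":0.9,"ax":0,"ay":0,"az":0},
    {"x":0,"y":0,"z":0.9,"ax":0,"ay":0,"az":0},
    {"x":0,"y":0,"z":0.9,"ax":0,"ay":0,"az":0},
    {"x":0,"y":0,"z":0.9,"ax":0,"ay":0,"az":0},
    {"x":0,"y":0,"z":0.8,"ax":0,"ay":0,"az":0},
    {"x":0,"y":0,"z":0.5,"ax":0,"ay":0,"az":0},
    {"x":0,"y":0,"z":0.25,"ax":0,"ay":0,"az":0},
    {"x":0,"y":0,"z":0,"ax":0,"ay":0,"az":0},
    {"x":0,"y":0,"z":0,"ax":0,"ay":0,"az":0}
  ]
}}

```text
clock: 5.22
position: [0.3814, -0.3421, 0.0433]
tcp_rot: [0.0, 0.145, 0.989, 0.0]
force: [0.0, -0.4, -0.4]
gripper_width: 0.674
grip_force: 0.0
```

Call:
{"api": "play_rows", "payload": {
  "motion": [
    {"x":0,"y":0,"z":0,"ax":0,"ay":0,"az":0},
    {"x":0,"y":0,"z":0,"ax":0,"ay":0,"az":0},
    {"x":0,"y":0,"z":0,"ax":0,"ay":0,"az":0},
    {"x":0,"y":0,"z":0,"ax":0,"ay":0,"az":0},
    {"x":0,"y":0,"z":0,"ax":0,"ay":0,"az":0}
  ],
  "grip": -0.3,
  "grip_force": 25
}}

```text
clock: 5.63
position: [0.3813, -0.343, 0.0435]
tcp_rot: [0.001, 0.146, 0.989, -0.0]
force: [-0.0, 1.2, 6.9]
gripper_width: 0.458
grip_force: 25.0
```

Call:
{"api": "play_rows", "payload": {
  "motion": [
    {"x":0,"y":0,"z":-0.5,"ax":0,"ay":0,"az":0},
    {"x":0,"y":0,"z":-0.9,"ax":0,"ay":0,"az":0},
    {"x":0,"y":0,"z":-0.9,"ax":0,"ay":0,"az":0},
    {"x":0,"y":0,"z":-0.9,"ax":0,"ay":0,"az":0},
    {"x":0,"y":0,"z":-0.8,"ax":0,"ay":0,"az":0},
    {"x":0,"y":0.5,"z":-0.4,"ax":0,"ay":0,"az":0},
    {"x":0,"y":0.9,"z":0,"ax":0,"ay":0,"az":0},
    {"x":0,"y":0.9,"z":0,"ax":0,"ay":0,"az":0},
    {"x":0,"y":0.9,"z":0,"ax":0,"ay":0,"az":0},
    {"x":0,"y":0.9,"z":0,"ax":0,"ay":0,"az":0},
    {"x":0,"y":0.9,"z":0,"ax":0,"ay":0,"az":0},
    {"x":0,"y":0.9,"z":0,"ax":0,"ay":0,"az":0},
    {"x":0,"y":0.9,"z":0,"ax":0,"ay":0,"az":0},
    {"x":0,"y":0.9,"z":0,"ax":0,"ay":0,"az":0},
    {"x":0,"y":0.9,"z":0,"ax":0,"ay":0,"az":0},
    {"x":0,"y":0.9,"z":0,"ax":0,"ay":0,"az":0},
    {"x":0.15,"y":0.6,"z":0,"ax":0,"ay":0,"az":0},
    {"x":0,"y":0.25,"z":0,"ax":0,"ay":0,"az":0},
    {"x":0,"y":0,"z":0,"ax":0,"ay":0,"az":0},
    {"x":0,"y":0,"z":0,"ax":0,"ay":0,"az":0}
  ]
}}

```text
clock: 7.3
position: [0.4518, -0.0947, 0.153]
tcp_rot: [0.0, 0.146, 0.989, -0.0]
force: [-0.2, -0.6, -1.3]
gripper_width: 0.461
grip_force: 25.0
```

```bash
python3 - <<'E'
from h import *
import pickle
o=observe();print(o["clock"],o["position"],o["tcp_rot"],o["force"].round(2),o["joints"].round(2))
im=camera("wrist")[:,:,::-1];cv2.imwrite("pics/w3.png",im);pickle.dump(o,open("w3.pkl","wb"))
mt=Tcam("wrist",o)
for p in([.4555,-.095,.012],[.4526,-.0941,.072]):print(proj(mt,p))
cv2.imwrite("pics/w3b.png",cv2.resize(im,(800,600),interpolation=cv2.INTER_CUBIC))
E
```

```text
7.3 [ 0.45182061 -0.09470109  0.15299774] [ 2.11861005e-05  1.45913390e-01  9.89297350e-01 -1.88188415e-04] [-0.2  -0.63 -1.29] [-0.29  0.31  0.48  2.11 -0.2   0.77  1.59]
[251.17376756 197.5674044 ]
[251.45884353 218.25020655]
```

View pics/w3b.png

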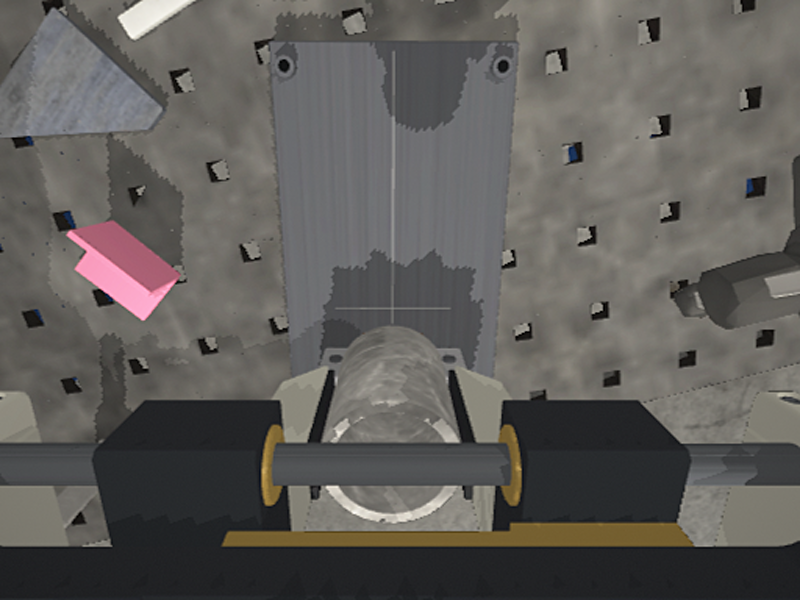

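The tube is held upright. The scribed cross is at (392,308), within half a pixel of its predicted spot, and the line is parallel to tool x. Lowering.

Call:
{"api": "play_rows", "payload": {
  "motion": [
    {"x":0,"y":0.03,"z":0.5,"ax":0,"ay":0,"az":0},
    {"x":0,"y":0,"z":0.8,"ax":0,"ay":0,"az":0},
    {"x":0,"y":0,"z":0.8,"ax":0,"ay":0,"az":0},
    {"x":0,"y":0,"z":0.8,"ax":0,"ay":0,"az":0},
    {"x":0,"y":0,"z":0.5,"ax":0,"ay":0,"az":0},
    {"x":0,"y":0,"z":0.3,"ax":0,"ay":0,"az":0},
    {"x":0,"y":0,"z":0.1,"ax":0,"ay":0,"az":0},
    {"x":0,"y":0,"z":0.04,"ax":0,"ay":0,"az":0},
    {"x":0,"y":0,"z":0,"ax":0,"ay":0,"az":0},
    {"x":0,"y":0,"z":0,"ax":0,"ay":0,"az":0}
  ]
}}

```text
clock: 8.18
position: [0.4527, -0.0936, 0.0577]
tcp_rot: [0.001, 0.146, 0.989, 0.0]
force: [0.1, -0.1, -2.5]
gripper_width: 0.457
grip_force: 25.0
```

Call:
{"api": "play_rows", "payload": {
  "motion": [
    {"x":0,"y":0,"z":0.04,"ax":0,"ay":0,"az":0},
    {"x":0,"y":0,"z":0.03,"ax":0,"ay":0,"az":0},
    {"x":0,"y":0,"z":0.02,"ax":0,"ay":0,"az":0},
    {"x":0,"y":0,"z":0,"ax":0,"ay":0,"az":0}
  ]
}}

```text
clock: 8.52
position: [0.4526, -0.0933, 0.0555]
tcp_rot: [0.001, 0.146, 0.989, 0.0]
force: [-1.4, 0.3, 9.3]
gripper_width: 0.459
grip_force: 25.0
```

On the bed, with 9 N contact force. Releasing and retreating straight up.

Call:
{"api": "play_rows", "payload": {
  "motion": [
    {"x":0,"y":0,"z":-0.02,"ax":0,"ay":0,"az":0},
    {"x":0,"y":0,"z":0,"ax":0,"ay":0,"az":0},
    {"x":0,"y":0,"z":0,"ax":0,"ay":0,"az":0},
    {"x":0,"y":0,"z":0,"ax":0,"ay":0,"az":0}
  ],
  "grip": 0.35
}}

```text
clock: 8.85
position: [0.4522, -0.0933, 0.0552]
tcp_rot: [0.0, 0.146, 0.989, 0.0]
force: [-0.1, 1.2, -0.8]
gripper_width: 0.666
grip_force: 0.0
```

Call:
{"api": "play_rows", "payload": {
  "motion": [
    {"x":0,"y":0,"z":-0.3,"ax":0,"ay":0,"az":0},
    {"x":0,"y":0,"z":-0.6,"ax":0,"ay":0,"az":0},
    {"x":0,"y":0,"z":-0.9,"ax":0,"ay":0,"az":0},
    {"x":0,"y":0,"z":-0.9,"ax":0,"ay":0,"az":0},
    {"x":0,"y":0,"z":-0.9,"ax":0,"ay":0,"az":0},
    {"x":0,"y":0,"z":-0.9,"ax":0,"ay":0,"az":0},
    {"x":0,"y":0,"z":-0.9,"ax":0,"ay":0,"az":0},
    {"x":0,"y":0,"z":-0.9,"ax":0,"ay":0,"az":0},
    {"x":0,"y":0,"z":-0.9,"ax":0,"ay":0,"az":0},
    {"x":0,"y":0,"z":0,"ax":0,"ay":0,"az":0},
    {"x":0,"y":0,"z":0,"ax":0,"ay":0,"az":0}
  ]
}}

```text
clock: 9.77
position: [0.4527, -0.0934, 0.2365]
tcp_rot: [0.001, 0.146, 0.989, 0.0]
force: [0.4, 0.0, -1.1]
gripper_width: 0.673
grip_force: 0.0
```

```bash
python3 - <<'E'
from h import *
import pickle
o=observe();print(o["clock"],o["position"],o["tcp_rot"],o["force"].round(2))
im=camera("wrist")[:,:,::-1];cv2.imwrite("pics/w4.png",im);pickle.dump(o,open("w4.pkl","wb"))
mt=Tcam("wrist",o);e=np.array([.957,-.2895]);n=np.array([.2895,.957]);S=np.array([.4555,-.095])
g=cv2.cvtColor(im,cv2.COLOR_BGR2GRAY);u,v=proj(mt,[*(S-.003*e),.072]).astype(int);print(u,v)
x0,y0=u-32,v-32
for th in(165,180,195):
    b=(g[y0:y0+64,x0:x0+64]>th).astype(np.uint8)
    cs,_=cv2.findContours(b,cv2.RETR_EXTERNAL,cv2.CHAIN_APPROX_NONE);c=max(cs,key=len)
    W=np.array([onz(mt,p[0]+[x0,y0],.072)[:2] for p in c])
    A=np.c_[2*W,np.ones(len(W))];s=np.linalg.lstsq(A,(W**2).sum(1),rcond=None)[0]
    print(th,len(c),s[:2],2*np.sqrt(s[2]+s[:2]@s[:2]),"jig rel",(s[:2]-S)@e,(s[:2]-S)@n)
cv2.imwrite("pics/w4c.png",cv2.resize(im[70:270,130:380],None,fx=3,fy=3,interpolation=cv2.INTER_CUBIC))
E
```

```text
9.7667 [ 0.45270495 -0.09344863  0.2365328 ] [1.36692070e-03 1.45898060e-01 9.89298603e-01 4.02996614e-04] [ 0.39  0.   -1.07]
249 186
165 113 [ 0.45218721 -0.09307876] 0.04081784021133349 jig rel -0.0037265425441014273 0.0008795688133722836
180 202 [ 0.45221408 -0.09314913] 0.03864026396755447 jig rel -0.003680447652680751 0.0008200065740335542
195 78 [ 0.48039174 -0.08689672] 0.021994841533726724 jig rel 0.0214754951829598 0.014960994065383782
```

View pics/w4c.png

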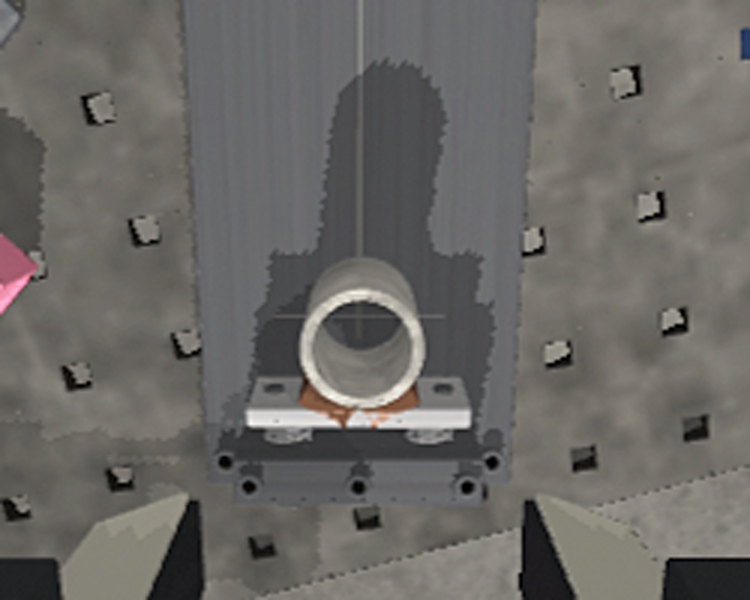

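The tube stands upright in the V's mouth, about 3.7 mm short of the seat and 0.8 mm off the line, and it is released. Before going to the cleat I check how close the helmet is.

```bash
python3 - <<'E'
from h import *
t=Tcam("top");s=Tcam("scene")
for uv in((632,275),(650,235),(640,310),(668,205)):
    print(uv,[(z,onz(t,np.array(uv)*.64,z)[:2].round(3),(proj(s,onz(t,np.array(uv)*.64,z))/.64).round()) for z in(0,.08,.16,.24)])
im=cv2.imread("pics/top0.png");mt=t
# cleat: foot corners from crop1 (right part: u=300+(x-475)/5, v=135+y/5)
q=lambda x,y:(300+(x-475)/5,135+y/5)
for n,uv,z in(("tipL",(617,55),.04),("tipR",(706,98),.04),("footL",(563,163),.002),("footR",(655,207),.002)):print(n,onz(t,q(*uv),z).round(4))
E
```

```text
(632, 275) [(0, array([ 0.469, -0.64 ]), array([647., 483.])), (0.08, array([ 0.448, -0.608]), array([621., 408.])), (0.16, array([ 0.428, -0.576]), array([593., 327.])), (0.24, array([ 0.407, -0.544]), array([562., 237.]))]
(650, 235) [(0, array([ 0.535, -0.674]), array([718., 477.])), (0.08, array([ 0.508, -0.639]), array([689., 404.])), (0.16, array([ 0.482, -0.604]), array([657., 323.])), (0.24, array([ 0.455, -0.569]), array([622., 235.]))]
(640, 310) [(0, array([ 0.413, -0.648]), array([615., 514.])), (0.08, array([ 0.397, -0.615]), array([589., 433.])), (0.16, array([ 0.382, -0.583]), array([562., 345.])), (0.24, array([ 0.366, -0.55 ]), array([531., 250.]))]
(668, 205) [(0, array([ 0.586, -0.708]), array([779., 477.])), (0.08, array([ 0.555, -0.669]), array([747., 404.])), (0.16, array([ 0.524, -0.631]), array([712., 323.])), (0.24, array([ 0.493, -0.593]), array([674., 235.]))]
tipL [ 0.5318 -0.4482  0.04  ]
tipR [ 0.5105 -0.4898  0.04  ]
footL [ 0.4888 -0.427   0.002 ]
footR [ 0.4666 -0.4715  0.002 ]
```

The helmet's near edge sits at y ≈ −0.60, so it's clear. Moving over the cleat and turning 10° to line up with it.

Call:
{"api": "play_rows", "payload": {
  "motion": [
    {"x":-0.2,"y":-0.4,"z":0,"ax":0,"ay":0,"az":0},
    {"x":-0.43,"y":-0.9,"z":0,"ax":0,"ay":0,"az":0},
    {"x":-0.43,"y":-0.9,"z":0,"ax":0,"ay":0,"az":0},
    {"x":-0.43,"y":-0.9,"z":0,"ax":0,"ay":0,"az":0},
    {"x":-0.43,"y":-0.9,"z":0,"ax":0,"ay":0,"az":0},
    {"x":-0.43,"y":-0.9,"z":0,"ax":0,"ay":0,"az":0},
    {"x":-0.43,"y":-0.9,"z":0,"ax":0,"ay":0,"az":0},
    {"x":-0.43,"y":-0.9,"z":0,"ax":0,"ay":0,"az":0},
    {"x":-0.43,"y":-0.9,"z":0,"ax":0,"ay":0,"az":0},
    {"x":-0.43,"y":-0.9,"z":0,"ax":0,"ay":0,"az":0},
    {"x":-0.43,"y":-0.9,"z":0,"ax":0,"ay":0,"az":0},
    {"x":-0.43,"y":-0.9,"z":0,"ax":0,"ay":0,"az":0.3},
    {"x":-0.43,"y":-0.9,"z":0,"ax":0,"ay":0,"az":0.3},
    {"x":-0.43,"y":-0.9,"z":0,"ax":0,"ay":0,"az":0.3},
    {"x":-0.43,"y":-0.9,"z":0,"ax":0,"ay":0,"az":0.3},
    {"x":-0.2,"y":-0.4,"z":0,"ax":0,"ay":0,"az":0.3},
    {"x":0,"y":0,"z":0,"ax":0,"ay":0,"az":0.23},
    {"x":0,"y":0,"z":0,"ax":0,"ay":0,"az":0},
    {"x":0,"y":0,"z":0,"ax":0,"ay":0,"az":0}
  ],
  "grip": 0.6
}}

```text
clock: 11.4
position: [0.5035, -0.4595, 0.2344]
tcp_rot: [-0.001, 0.23, 0.973, 0.001]
force: [0.8, -0.4, -0.1]
gripper_width: 0.801
grip_force: 0.0
```

```bash
python3 - <<'E'
from h import *
import pickle
o=observe();print(o["clock"],o["position"],o["tcp_rot"],o["joints"].round(2))
im=camera("wrist")[:,:,::-1];cv2.imwrite("pics/w5.png",im);pickle.dump(o,open("w5.pkl","wb"))
mt=Tcam("wrist",o);print(proj(mt,[.5,-.46,.02]))
cv2.imwrite("pics/w5c.png",cv2.resize(im[110:260,150:350],None,fx=4,fy=4,interpolation=cv2.INTER_CUBIC))
E
```

```text
11.4 [ 0.50350563 -0.45954242  0.23437051] [-6.15572661e-04  2.30186235e-01  9.73146108e-01  7.55477953e-04] [ 0.29  0.59  0.62  1.47 -0.36  1.19  2.07]
[248.58070167 173.19242057]
```

View pics/w5c.png

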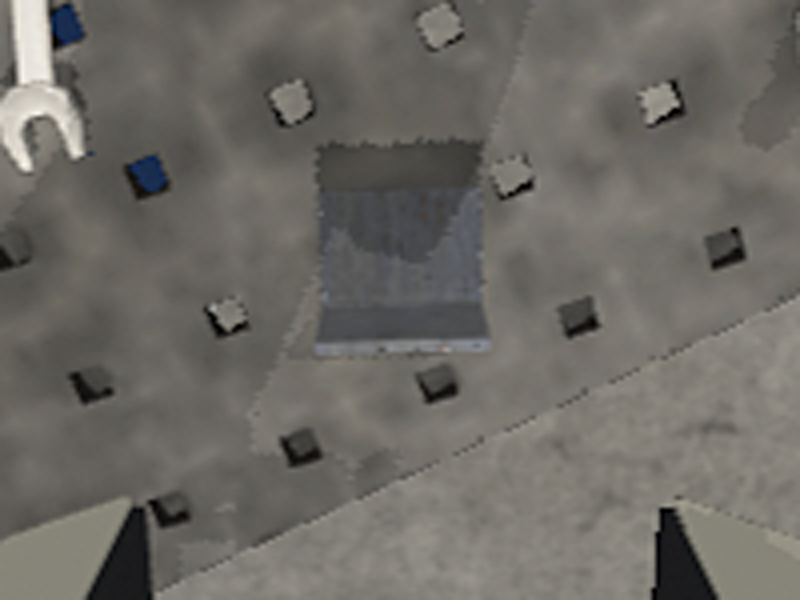

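The cleat's axes are square to the tool. The foot edge is at crop y=188 (x 319–483), and the upright's top runs from y=341 to 352 (x 316–491). That confirms it as the dark cleat, with its back away from the robot.

```bash
python3 - <<'E'
from h import *
import pickle
o=pickle.load(open("w5.pkl","rb"));mt=Tcam("wrist",o);q=o["tcp_rot"];M=R.from_quat([q[1],q[2],q[3],q[0]]).as_matrix()
f=lambda x,y,z:onz(mt,(150+x/4-.4,110+y/4-.4),z)
P={"footL":f(319,188,.004),"footR":f(483,188,.004),"bkL":f(316,352,.04),"bkR":f(491,352,.04),"frL":f(316,341,.04),"frR":f(491,341,.04),"bendL":f(320,304,.004),"bendR":f(484,304,.004)}
for k,p in P.items():print(k,p.round(4),"tool mm",((M.T@(p-o["position"]))*1e3).round(1))
E
```

```text
footL [ 0.4745 -0.4733  0.004 ] tool mm [ 19.4 -25.6 230.4]
footR [ 0.4968 -0.4289  0.004 ] tool mm [ 19.4  24.1 230.4]
bkL [ 0.511 -0.491  0.04 ] tool mm [-21.1 -25.  194.3]
bkR [ 0.5334 -0.4464  0.04  ] tool mm [-21.2  24.9 194.4]
frL [ 0.5081 -0.4895  0.04  ] tool mm [-17.8 -24.9 194.3]
frR [ 0.5305 -0.445   0.04  ] tool mm [-17.9  24.9 194.4]
bendL [ 0.5069 -0.4901  0.004 ] tool mm [-17.1 -26.1 230.3]
bendR [ 0.5299 -0.4443  0.004 ] tool mm [-17.2  25.2 230.4]
```

Call:
{"api": "play_rows", "payload": {
  "motion": [
    {"x":-0.56,"y":-0.01,"z":0.5,"ax":0,"ay":0,"az":0},
    {"x":0,"y":0,"z":0.9,"ax":0,"ay":0,"az":0},
    {"x":0,"y":0,"z":0.9,"ax":0,"ay":0,"az":0},
    {"x":0,"y":0,"z":0.9,"ax":0,"ay":0,"az":0},
    {"x":0,"y":0,"z":0.9,"ax":0,"ay":0,"az":0},
    {"x":0,"y":0,"z":0.9,"ax":0,"ay":0,"az":0},
    {"x":0,"y":0,"z":0.9,"ax":0,"ay":0,"az":0},
    {"x":0,"y":0,"z":0.9,"ax":0,"ay":0,"az":0},
    {"x":0,"y":0,"z":0.8,"ax":0,"ay":0,"az":0},
    {"x":0,"y":0,"z":0.4,"ax":0,"ay":0,"az":0},
    {"x":0,"y":0,"z":0.15,"ax":0,"ay":0,"az":0},
    {"x":0,"y":0,"z":0,"ax":0,"ay":0,"az":0},
    {"x":0,"y":0,"z":0,"ax":0,"ay":0,"az":0}
  ]
}}

```text
clock: 12.53
position: [0.5163, -0.4678, 0.0326]
tcp_rot: [0.001, 0.231, 0.973, -0.0]
force: [-1.0, -1.1, 1.0]
gripper_width: 0.801
grip_force: 0.0
```

Call:
{"api": "play_rows", "payload": {
  "motion": [
    {"x":0.02,"y":0.06,"z":0.12,"ax":0,"ay":0,"az":0},
    {"x":0,"y":0,"z":0,"ax":0,"ay":0,"az":0},
    {"x":0,"y":0,"z":0,"ax":0,"ay":0,"az":0}
  ]
}}

```text
clock: 12.78
position: [0.5163, -0.466, 0.0291]
tcp_rot: [0.0, 0.231, 0.973, -0.0]
force: [0.7, 0.4, 0.3]
gripper_width: 0.798
grip_force: 0.0
```

Call:
{"api": "play_rows", "payload": {
  "motion": [
    {"x":0,"y":0,"z":0,"ax":0,"ay":0,"az":0},
    {"x":0,"y":0,"z":0,"ax":0,"ay":0,"az":0},
    {"x":0,"y":0,"z":0,"ax":0,"ay":0,"az":0},
    {"x":0,"y":0,"z":0,"ax":0,"ay":0,"az":0},
    {"x":0,"y":0,"z":0,"ax":0,"ay":0,"az":0},
    {"x":0,"y":0,"z":0,"ax":0,"ay":0,"az":0}
  ],
  "grip": -0.2,
  "grip_force": 45
}}

```text
clock: 13.28
position: [0.516, -0.466, 0.0285]
tcp_rot: [0.0, 0.231, 0.973, 0.0]
force: [-0.7, 0.1, 1.0]
gripper_width: 0.536
grip_force: 45.0
```

Gripped at 49.3 mm. Lift, turn back to the jig's yaw, and carry the cleat to just before the tube.

Call:
{"api": "play_rows", "payload": {
  "motion": [
    {"x":0,"y":0,"z":-0.4,"ax":0,"ay":0,"az":0},
    {"x":0,"y":0,"z":-0.8,"ax":0,"ay":0,"az":-0.345},
    {"x":0,"y":0,"z":-0.9,"ax":0,"ay":0,"az":-0.345},
    {"x":0,"y":0,"z":-0.9,"ax":0,"ay":0,"az":-0.345},
    {"x":0,"y":0,"z":-0.9,"ax":0,"ay":0,"az":-0.345},
    {"x":0,"y":0,"z":-0.6,"ax":0,"ay":0,"az":-0.345},
    {"x":0.28,"y":0.45,"z":0,"ax":0,"ay":0,"az":0},
    {"x":0.57,"y":0.9,"z":0,"ax":0,"ay":0,"az":0},
    {"x":0.57,"y":0.9,"z":0,"ax":0,"ay":0,"az":0},
    {"x":0.57,"y":0.9,"z":0,"ax":0,"ay":0,"az":0},
    {"x":0.57,"y":0.9,"z":0,"ax":0,"ay":0,"az":0},
    {"x":0.57,"y":0.9,"z":0,"ax":0,"ay":0,"az":0},
    {"x":0.57,"y":0.9,"z":0,"ax":0,"ay":0,"az":0},
    {"x":0.57,"y":0.9,"z":0,"ax":0,"ay":0,"az":0},
    {"x":0.57,"y":0.9,"z":0,"ax":0,"ay":0,"az":0},
    {"x":0.57,"y":0.9,"z":0,"ax":0,"ay":0,"az":0},
    {"x":0.57,"y":0.9,"z":0,"ax":0,"ay":0,"az":0},
    {"x":0.57,"y":0.9,"z":0,"ax":0,"ay":0,"az":0},
    {"x":0.57,"y":0.9,"z":0,"ax":0,"ay":0,"az":0},
    {"x":0.57,"y":0.9,"z":0,"ax":0,"ay":0,"az":0}
  ]
}}

```text
clock: 14.95
position: [0.4193, -0.1187, 0.1415]
tcp_rot: [0.0, 0.146, 0.989, 0.0]
force: [1.1, 0.9, -1.0]
gripper_width: 0.536
grip_force: 45.0
```

Call:
{"api": "play_rows", "payload": {
  "motion": [
    {"x":0.57,"y":0.9,"z":0,"ax":0,"ay":0,"az":0},
    {"x":0.28,"y":0.45,"z":0,"ax":0,"ay":0,"az":0},
    {"x":0,"y":0,"z":0,"ax":0,"ay":0,"az":0},
    {"x":0,"y":0,"z":0,"ax":0,"ay":0,"az":0}
  ]
}}

```text
clock: 15.28
position: [0.4094, -0.0808, 0.1415]
tcp_rot: [0.0, 0.145, 0.989, 0.0]
force: [0.5, -0.7, -0.8]
gripper_width: 0.534
grip_force: 45.0
```

```bash
cat > st.py <<'E'
from h import *
o=observe();q=o["tcp_rot"];M=R.from_quat([q[1],q[2],q[3],q[0]]).as_matrix();p=o["position"]
e=np.array([np.cos(np.radians(16.8)),-np.sin(np.radians(16.8))]);n=np.array([-e[1],e[0]]);S=np.array([.4555,-.095])
print("t",o["clock"],"pos",p.round(4),"jig rel seat mm",((p[:2]-S)@e*1e3).round(2),((p[:2]-S)@n*1e3).round(2),"yaw y",np.degrees(np.arctan2(M[1,1],M[0,1])).round(2),"tilt",M[:2,2].round(4),
 "F jig",(o["force"][:2]@e).round(2),(o["force"][:2]@n).round(2),o["force"][2].round(2),"w",(o["gripper_width"]*92).round(1))
E
python3 - <<'E'
from st import *
import pickle
im=camera("wrist")[:,:,::-1];cv2.imwrite("pics/w6.png",im);pickle.dump(o,open("w6.pkl","wb"))
cv2.imwrite("pics/w6b.png",cv2.resize(im,(800,600),interpolation=cv2.INTER_CUBIC))
E
```

```text
Traceback (most recent call last):
  File "st.py", line 5, in <module>
    "F jig",(o["force"][:2]@e).round(2),(o["force"][:2]@n).round(2),o["force"][2].round(2),"w",(o["gripper_width"]*92).round(1))
                                                                                               ^^^^^^^^^^^^^^^^^^^^^^^^^^^^^
AttributeError: 'float' object has no attribute 'round'
```

One picture is left, and I keep it for the final check. For now I measure numerically.

```bash
sed -i 's/(o\["gripper_width"\]\*92).round(1)/round(o["gripper_width"]*92,1)/' st.py; python3 - <<'E'
from st import *
im=camera("wrist")[:,:,::-1].astype(float);cv2.imwrite("pics/w6.png",im)
mt=Tcam("wrist",o);g=im.mean(2)
a=proj(mt,[*(S-.14*e),.012]);b=proj(mt,[*(S-.075*e),.012]);print(a,b)
W=[]
for v in range(int(max(0,min(a[1],b[1]))),int(max(a[1],b[1]))):
    u=int(np.interp(v,sorted([a[1],b[1]]),[x for _,x in sorted([(a[1],a[0]),(b[1],b[0])])]))
    r=g[v,u-8:u+9];r=np.clip(r-np.median(r)-6,0,None)
    if r.max()>6:
        i=r.argmax();s=slice(max(0,i-2),i+3);W.append(onz(mt,(u-8+(r[s]*np.arange(17)[s]).sum()/r[s].sum(),v),.012)[:2])
W=np.array(W);print(len(W));L=cv2.fitLine(W.astype(np.float32),cv2.DIST_HUBER,0,1e-4,1e-4).ravel()
print("line yaw",np.degrees(np.arctan(L[1]/L[0])),"y offs in jig mm",((W-S)@n*1e3)[::12].round(2),"x",((W-S)@e*1e3)[::12].round(0))
E
```

```text
t 15.2833 pos [ 0.4094 -0.0808  0.1415] jig rel seat mm -48.27 0.23 yaw y 73.29 tilt [0.001  0.0004] F jig 0.65 -0.52 -0.85 w 49.2
[250.10381438  91.459295  ] [250.00902885 169.03349516]
78
line yaw -17.061121 y offs in jig mm [ 0.04  0.02 -0.18 -0.15 -0.17 -4.65 -0.3 ] x [-140. -131. -121. -111. -101.  -91.  -80.][ WARN:0@1.860] global loadsave.cpp:1063 imwrite_ Unsupported depth image for selected encoder is fallbacked to CV_8U.
```

Call:
{"api": "play_rows", "payload": {
  "motion": [
    {"x":0,"y":-0.015,"z":0.5,"ax":0,"ay":0,"az":0.04},
    {"x":0,"y":0,"z":0.8,"ax":0,"ay":0,"az":0},
    {"x":0,"y":0,"z":0.8,"ax":0,"ay":0,"az":0},
    {"x":0,"y":0,"z":0.8,"ax":0,"ay":0,"az":0},
    {"x":0,"y":0,"z":0.6,"ax":0,"ay":0,"az":0},
    {"x":0,"y":0,"z":0.3,"ax":0,"ay":0,"az":0},
    {"x":0,"y":0,"z":0.1,"ax":0,"ay":0,"az":0},
    {"x":0,"y":0,"z":0,"ax":0,"ay":0,"az":0},
    {"x":0,"y":0,"z":0,"ax":0,"ay":0,"az":0}
  ]
}}

```text
clock: 16.08
position: [0.4096, -0.0821, 0.044]
tcp_rot: [0.0, 0.149, 0.989, 0.0]
force: [-1.4, 0.7, -1.7]
gripper_width: 0.54
grip_force: 45.0
```

```bash
python3 st.py
```

```text
t 16.0833 pos [ 0.4096 -0.0821  0.044 ] jig rel seat mm -47.66 -0.95 yaw y 72.91 tilt [ 0.0009 -0.0001] F jig -1.51 0.26 -1.7 w 49.6
```

Call:
{"api": "play_rows", "payload": {
  "motion": [
    {"x":0,"y":0.02,"z":0.06,"ax":0,"ay":0,"az":0},
    {"x":0,"y":0,"z":0.04,"ax":0,"ay":0,"az":0},
    {"x":0,"y":0,"z":0.03,"ax":0,"ay":0,"az":0},
    {"x":0,"y":0,"z":0,"ax":0,"ay":0,"az":0},
    {"x":0,"y":0,"z":0,"ax":0,"ay":0,"az":0}
  ]
}}

```text
clock: 16.5
position: [0.4094, -0.081, 0.0404]
tcp_rot: [0.0, 0.148, 0.989, 0.0]
force: [0.8, 0.8, -0.1]
gripper_width: 0.537
grip_force: 45.0
```

```bash
python3 st.py
```

```text
t 16.5 pos [ 0.4094 -0.081   0.0404] jig rel seat mm -48.18 0.12 yaw y 72.98 tilt [0.0005 0.0001] F jig 0.51 0.95 -0.06 w 49.4
```

Call:
{"api": "play_rows", "payload": {
  "motion": [
    {"x":0,"y":-0.01,"z":0.012,"ax":0,"ay":0,"az":0},
    {"x":0,"y":0,"z":0,"ax":0,"ay":0,"az":0},
    {"x":0,"y":0,"z":0,"ax":0,"ay":0,"az":0}
  ]
}}

```text
clock: 16.75
position: [0.4094, -0.081, 0.0403]
tcp_rot: [0.0, 0.148, 0.989, 0.0]
force: [-2.1, 1.7, 8.1]
gripper_width: 0.541
grip_force: 45.0
```

Call:
{"api": "play_rows", "payload": {
  "motion": [
    {"x":0,"y":0,"z":0.012,"ax":0,"ay":0,"az":0},
    {"x":0,"y":0,"z":0,"ax":0,"ay":0,"az":0},
    {"x":0,"y":0,"z":0,"ax":0,"ay":0,"az":0}
  ]
}}

```text
clock: 17.0
position: [0.4095, -0.081, 0.0403]
tcp_rot: [0.0, 0.148, 0.989, 0.001]
force: [-2.5, 2.8, 15.6]
gripper_width: 0.538
grip_force: 45.0
```

```bash
python3 st.py
```

```text
t 17.0 pos [ 0.4095 -0.081   0.0403] jig rel seat mm -48.11 0.07 yaw y 72.98 tilt [0.0009 0.0009] F jig -3.24 1.93 15.56 w 49.5
```

Call:
{"api": "play_rows", "payload": {
  "motion": [
    {"x":0,"y":0,"z":-0.02,"ax":0,"ay":0,"az":0},
    {"x":-0.06,"y":0,"z":0,"ax":0,"ay":0,"az":0},
    {"x":-0.1,"y":0,"z":0,"ax":0,"ay":0,"az":0},
    {"x":-0.1,"y":0,"z":0,"ax":0,"ay":0,"az":0},
    {"x":-0.1,"y":0,"z":0,"ax":0,"ay":0,"az":0},
    {"x":-0.1,"y":0,"z":0,"ax":0,"ay":0,"az":0},
    {"x":-0.08,"y":0,"z":0,"ax":0,"ay":0,"az":0},
    {"x":0,"y":0,"z":0,"ax":0,"ay":0,"az":0},
    {"x":0,"y":0,"z":0,"ax":0,"ay":0,"az":0}
  ]
}}

```text
clock: 17.75
position: [0.4177, -0.084, 0.0399]
tcp_rot: [-0.004, 0.148, 0.989, 0.001]
force: [-10.5, 4.4, 16.0]
gripper_width: 0.537
grip_force: 45.0
```

```bash
python3 st.py
```

```text
t 17.75 pos [ 0.4177 -0.084   0.0399] jig rel seat mm -39.32 -0.4 yaw y 72.96 tilt [-0.0073  0.0033] F jig -11.31 1.16 15.98 w 49.4
```

High drag: 16 N down-force is still on. I lift the press off before pushing further.

Call:
{"api": "play_rows", "payload": {
  "motion": [
    {"x":0,"y":0,"z":-0.03,"ax":0,"ay":0,"az":0},
    {"x":0,"y":0,"z":0,"ax":0,"ay":0,"az":0},
    {"x":0,"y":0,"z":0,"ax":0,"ay":0,"az":0}
  ]
}}

```text
clock: 18.0
position: [0.4225, -0.0855, 0.0409]
tcp_rot: [0.0, 0.148, 0.989, -0.0]
force: [-0.1, 0.4, -1.4]
gripper_width: 0.533
grip_force: 45.0
```

```bash
python3 st.py
```

```text
t 18.0 pos [ 0.4225 -0.0855  0.0409] jig rel seat mm -34.32 -0.41 yaw y 72.96 tilt [ 0.0007 -0.0004] F jig -0.22 0.33 -1.39 w 49.0
```

Call:
{"api": "play_rows", "payload": {
  "motion": [
    {"x":0,"y":0.012,"z":0.02,"ax":0,"ay":0,"az":0},
    {"x":0,"y":0,"z":0,"ax":0,"ay":0,"az":0},
    {"x":0,"y":0,"z":0,"ax":0,"ay":0,"az":0}
  ]
}}

```text
clock: 18.25
position: [0.4223, -0.085, 0.0403]
tcp_rot: [0.0, 0.148, 0.989, -0.0]
force: [-0.2, 1.1, -1.5]
gripper_width: 0.539
grip_force: 45.0
```

```bash
python3 st.py
```

```text
t 18.25 pos [ 0.4223 -0.085   0.0403] jig rel seat mm -34.69 -0.08 yaw y 72.96 tilt [-0.     -0.0001] F jig -0.52 1.0 -1.48 w 49.6
```

Call:
{"api": "play_rows", "payload": {
  "motion": [
    {"x":0,"y":0,"z":0.01,"ax":0,"ay":0,"az":0},
    {"x":0,"y":0,"z":0,"ax":0,"ay":0,"az":0},
    {"x":0,"y":0,"z":0,"ax":0,"ay":0,"az":0}
  ]
}}

```text
clock: 18.5
position: [0.4221, -0.085, 0.0401]
tcp_rot: [-0.0, 0.148, 0.989, -0.0]
force: [0.6, 0.8, -1.6]
gripper_width: 0.539
grip_force: 45.0
```

Call:
{"api": "play_rows", "payload": {
  "motion": [
    {"x":0,"y":0,"z":0.01,"ax":0,"ay":0,"az":0},
    {"x":0,"y":0,"z":0,"ax":0,"ay":0,"az":0},
    {"x":0,"y":0,"z":0,"ax":0,"ay":0,"az":0}
  ]
}}

```text
clock: 18.75
position: [0.4222, -0.085, 0.04]
tcp_rot: [0.0, 0.148, 0.989, 0.0]
force: [-0.1, 0.5, 3.4]
gripper_width: 0.537
grip_force: 45.0
```

Call:
{"api": "play_rows", "payload": {
  "motion": [
    {"x":-0.08,"y":0,"z":-0.006,"ax":0,"ay":0,"az":0},
    {"x":-0.08,"y":0,"z":0,"ax":0,"ay":0,"az":0},
    {"x":0,"y":0,"z":0,"ax":0,"ay":0,"az":0},
    {"x":0,"y":0,"z":0,"ax":0,"ay":0,"az":0}
  ]
}}

```text
clock: 19.08
position: [0.4244, -0.0857, 0.04]
tcp_rot: [-0.001, 0.148, 0.989, 0.0]
force: [-5.3, 1.9, 9.4]
gripper_width: 0.543
grip_force: 45.0
```

```bash
python3 st.py
```

```text
t 19.0833 pos [ 0.4244 -0.0857  0.04  ] jig rel seat mm -32.44 -0.06 yaw y 72.96 tilt [-0.0027  0.0014] F jig -5.68 0.32 9.39 w 50.0
```

Call:
{"api": "play_rows", "payload": {
  "motion": [
    {"x":0,"y":0,"z":-0.014,"ax":0,"ay":0,"az":0},
    {"x":-0.08,"y":0,"z":0,"ax":0,"ay":0,"az":0},
    {"x":-0.08,"y":0,"z":0,"ax":0,"ay":0,"az":0},
    {"x":0,"y":0,"z":0,"ax":0,"ay":0,"az":0},
    {"x":0,"y":0,"z":0,"ax":0,"ay":0,"az":0}
  ]
}}

```text
clock: 19.5
position: [0.429, -0.0873, 0.0401]
tcp_rot: [-0.001, 0.148, 0.989, 0.0]
force: [-5.6, 0.4, 1.4]
gripper_width: 0.538
grip_force: 45.0
```

```bash
python3 st.py
```

```text
t 19.5 pos [ 0.429  -0.0873  0.0401] jig rel seat mm -27.65 -0.26 yaw y 72.95 tilt [-0.0018  0.0004] F jig -5.5 -1.26 1.39 w 49.5
```

The V is in contact: force 5.5 N with the cleat back at about −20.6 mm, which makes travel roughly 1 mm. Pushing on in steps.

Call:
{"api": "play_rows", "payload": {
  "motion": [
    {"x":-0.05,"y":0.004,"z":0,"ax":0,"ay":0,"az":0},
    {"x":-0.05,"y":0.004,"z":0,"ax":0,"ay":0,"az":0},
    {"x":-0.03,"y":0,"z":0,"ax":0,"ay":0,"az":0},
    {"x":0,"y":0,"z":0,"ax":0,"ay":0,"az":0},
    {"x":0,"y":0,"z":0,"ax":0,"ay":0,"az":0}
  ]
}}

```text
clock: 19.92
position: [0.4296, -0.0875, 0.04]
tcp_rot: [-0.003, 0.148, 0.989, 0.001]
force: [-12.6, 3.0, 12.7]
gripper_width: 0.539
grip_force: 45.0
```

```bash
python3 st.py
```

```text
t 19.9167 pos [ 0.4296 -0.0875  0.04  ] jig rel seat mm -26.96 -0.28 yaw y 72.94 tilt [-0.0059  0.002 ] F jig -12.91 -0.75 12.73 w 49.5
```

The tool pitches slightly under load and digs the toe in. I counter the pitch and lift the press off.

Call:
{"api": "play_rows", "payload": {
  "motion": [
    {"x":0,"y":0,"z":-0.015,"ax":0,"ay":-0.04,"az":0},
    {"x":0,"y":0,"z":0,"ax":0,"ay":0,"az":0},
    {"x":0,"y":0,"z":0,"ax":0,"ay":0,"az":0},
    {"x":0,"y":0,"z":0,"ax":0,"ay":0,"az":0}
  ]
}}

```text
clock: 20.25
position: [0.431, -0.088, 0.0402]
tcp_rot: [0.0, 0.148, 0.989, -0.0]
force: [-7.1, 1.0, -1.4]
gripper_width: 0.538
grip_force: 45.0
```

```bash
python3 st.py
```

```text
t 20.25 pos [ 0.431  -0.088   0.0402] jig rel seat mm -25.44 -0.37 yaw y 72.94 tilt [ 0.0004 -0.0006] F jig -7.07 -1.1 -1.38 w 49.5
```

Call:
{"api": "play_rows", "payload": {
  "motion": [
    {"x":-0.05,"y":0.005,"z":0,"ax":0,"ay":-0.01,"az":0},
    {"x":-0.05,"y":0.005,"z":0,"ax":0,"ay":-0.01,"az":0},
    {"x":-0.05,"y":0,"z":0,"ax":0,"ay":0,"az":0},
    {"x":0,"y":0,"z":0,"ax":0,"ay":0,"az":0},
    {"x":0,"y":0,"z":0,"ax":0,"ay":0,"az":0}
  ]
}}

```text
clock: 20.67
position: [0.4334, -0.0887, 0.04]
tcp_rot: [0.0, 0.148, 0.989, -0.0]
force: [-10.7, 0.7, 2.7]
gripper_width: 0.539
grip_force: 45.0
```

```bash
python3 st.py
```

```text
t 20.6667 pos [ 0.4334 -0.0887  0.04  ] jig rel seat mm -22.95 -0.33 yaw y 72.93 tilt [ 0.     -0.0005] F jig -10.48 -2.4 2.69 w 49.6
```

At 10.5 N with level tool, the travel works out to about 5.6 mm. For the last picture I use one composite of wrist, scene and top crops.

```bash
python3 - <<'E'
from st import *
w=camera("wrist")[:,:,::-1];s=camera("scene")[:,:,::-1];t=camera("top")[:,:,::-1]
for k,i in zip("wst",(w,s,t)):cv2.imwrite(f"pics/f_{k}.png",i)
C=lambda i,x,y,a,b,W,H:cv2.resize(i[y:y+b,x:x+a],(W,H),interpolation=cv2.INTER_CUBIC)
u,v=proj(Tcam("scene"),[*(S),.03]).astype(int);u2,v2=proj(Tcam("top"),[*S,.03]).astype(int);print(u,v,u2,v2)
A=C(w,130,150,240,180,400,300);B=C(s,u-60,v-50,120,90,400,300);D=C(t,u2-60,v2-45,120,90,400,300);E=C(w,190,190,120,90,400,300)
cv2.imwrite("pics/final.png",np.vstack([np.hstack([A,B]),np.hstack([D,E])]))
E
```

```text
t 20.6667 pos [ 0.4334 -0.0887  0.04  ] jig rel seat mm -22.95 -0.33 yaw y 72.93 tilt [ 0.     -0.0005] F jig -10.48 -2.4 2.69 w 49.6
225 163 180 177
```

View pics/final.png

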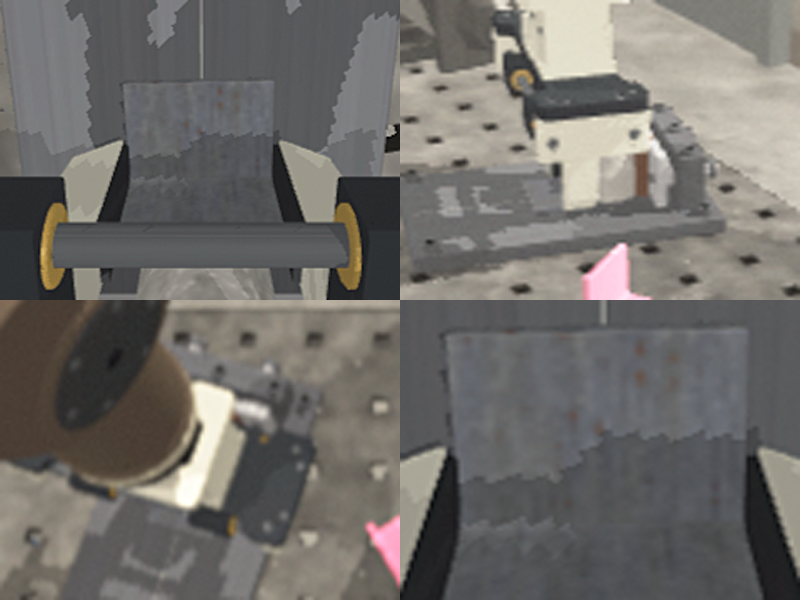

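The cleat stands with its foot on the bed and its back to the tube, and the fingers are clear of the tube. The foot's front edge spans x 447–747 in the lower-right crop, while the scribed line is at 603, so it's about 1 mm off with perhaps 1° of yaw. I measure that properly.

```bash
cat > foot.py <<'E'
from st import *
def foot(w,mt,ztop=.016):
    g=cv2.GaussianBlur(w.astype(np.float32).mean(2),(0,0),.8);out={}
    def edge(p0,p1,half):   # points on the steepest gradient across the expected edge p0->p1 (world)
        W=[]
        for s in np.linspace(.1,.9,25):
            a=proj(mt,p0+(p1-p0)*s);d=proj(mt,p1)-proj(mt,p0);d/=np.linalg.norm(d);nn=np.array([-d[1],d[0]])
            t=np.arange(-half,half+.01,.25);q=a+t[:,None]*nn
            v=cv2.remap(g,q[:,0].astype(np.float32)[None],q[:,1].astype(np.float32)[None],cv2.INTER_LINEAR)[0]
            k=np.abs(np.gradient(v)).argmax();W.append(onz(mt,q[k],ztop)[:2])
        W=(np.array(W)-S);W=np.c_[W@e,W@n]*1e3;L=cv2.fitLine(W.astype(np.float32),cv2.DIST_HUBER,0,.01,.01).ravel();return L,np.median(W,0)
    c=p[:2];P=lambda dx,dy:np.array([*(c+dx*e+dy*n),ztop])
    for k,a in {"front":(P(-.033,-.025),P(-.033,.025)),"R(+y)":(P(-.033,.025),P(-.015,.025)),"L(-y)":(P(-.033,-.025),P(-.015,-.025))}.items():
        L,m=edge(*a,4);ang=np.degrees(np.arctan2(L[1],L[0]));print(k,"ang",ang.round(2),"med jig mm",m.round(2))
    W=[]
    for x in np.linspace(-.058,-.040,20):
        a=proj(mt,[*(c+x*e),.012]);us=np.arange(-8,8.01,.25)
        v=cv2.remap(g,(a[0]+us).astype(np.float32)[None],np.full((1,len(us)),a[1],np.float32),cv2.INTER_LINEAR)[0];k=v.argmax()
        W.append(onz(mt,(a[0]+us[k],a[1]),.012)[:2]-S)
    print("line y mm",np.median(np.array(W)@n*1e3).round(2))
if __name__=="__main__":
    mt=Tcam("wrist",o);foot(cv2.imread("pics/f_w.png"),mt)
E
python3 foot.py
```

```text
t 20.8167 pos [ 0.4334 -0.0887  0.04  ] jig rel seat mm -22.94 -0.33 yaw y 72.93 tilt [ 0.0001 -0.0006] F jig -10.2 -2.96 1.81 w 49.7
front ang -89.13 med jig mm [-56.96  -0.33]
R(+y) ang 2.56 med jig mm [-46.99  23.83]
L(-y) ang 1.14 med jig mm [-46.91 -25.89]
line y mm -0.33
```

The cleat yaw is about +1°, its back is centred within about 0.2 mm, and travel is about 4.5–5.5 mm. I trim the yaw and push a little further.

Call:
{"api": "play_rows", "payload": {
  "motion": [
    {"x":-0.02,"y":0,"z":-0.003,"ax":0,"ay":-0.004,"az":0.08},
    {"x":-0.02,"y":0,"z":0,"ax":0,"ay":-0.004,"az":0.08},
    {"x":-0.01,"y":0,"z":0,"ax":0,"ay":0,"az":0},
    {"x":0,"y":0,"z":0,"ax":0,"ay":0,"az":0},
    {"x":0,"y":0,"z":0,"ax":0,"ay":0,"az":0},
    {"x":0,"y":0,"z":0,"ax":0,"ay":0,"az":0}
  ]
}}

```text
clock: 21.32
position: [0.434, -0.0889, 0.04]
tcp_rot: [-0.0, 0.156, 0.988, -0.0]
force: [-11.7, 0.1, 4.1]
gripper_width: 0.536
grip_force: 45.0
```

```bash
python3 - <<'E'
from foot import *
w=camera("wrist")[:,:,::-1];cv2.imwrite("pics/f_w2.png",w);foot(w,Tcam("wrist",o))
F=[]
for _ in range(4):
    camera("top");f=observe()["force"];F.append([f[:2]@e,f[:2]@n,f[2]])
print(np.round(F,2),np.mean(F,0).round(2))
E
```

```text
t 21.3167 pos [ 0.434  -0.0889  0.04  ] jig rel seat mm -22.33 -0.42 yaw y 72.01 tilt [-0.0002 -0.0005] F jig -11.18 -3.3 4.12 w 49.3
front ang -89.97 med jig mm [-56.19  -0.41]
R(+y) ang 1.7 med jig mm [-46.35  24.16]
L(-y) ang 1.27 med jig mm [-46.32 -25.56]
line y mm -0.28
[[-11.64  -3.35   3.72]
 [-11.42  -2.31   4.62]
 [-12.21  -3.65   5.16]
 [-12.84  -3.03   4.52]] [-12.03  -3.08   4.5 ]
```

Square to within 0.2°, and travel is about 5.3–6.2 mm. I only relax the sideways strain and a bit of the down-press.

Call:
{"api": "play_rows", "payload": {
  "motion": [
    {"x":0,"y":-0.014,"z":-0.004,"ax":0,"ay":0,"az":0},
    {"x":0,"y":-0.014,"z":-0.002,"ax":0,"ay":0,"az":0},
    {"x":0,"y":0,"z":0,"ax":0,"ay":0,"az":0},
    {"x":0,"y":0,"z":0,"ax":0,"ay":0,"az":0},
    {"x":0,"y":0,"z":0,"ax":0,"ay":0,"az":0}
  ]
}}

```text
clock: 21.98
position: [0.4341, -0.0898, 0.0401]
tcp_rot: [0.0, 0.156, 0.988, -0.0]
force: [-10.4, 0.1, -0.3]
gripper_width: 0.536
grip_force: 45.0
```

```bash
python3 - <<'E'
from foot import *
w=camera("wrist")[:,:,::-1];cv2.imwrite("pics/f_w3.png",w);foot(w,Tcam("wrist",o))
F=[]
for _ in range(10):
    camera("top");f=observe()["force"];F.append([f[:2]@e,f[:2]@n,f[2]])
print(np.mean(F,0).round(2),np.std(F,0).round(2))
E
```

```text
t 21.9833 pos [ 0.4341 -0.0898  0.0401] jig rel seat mm -21.96 -1.16 yaw y 72.02 tilt [ 0.0003 -0.0009] F jig -10.01 -2.94 -0.26 w 49.3
front ang -89.76 med jig mm [-55.98  -1.16]
R(+y) ang 2.0 med jig mm [-45.98  23.29]
L(-y) ang 1.66 med jig mm [-45.95 -26.3 ]
line y mm -0.06
[-9.85 -2.69  0.12] [0.42 0.43 0.55]
```

The sideways force is a telling number: −2.7/−9.9 ≈ tan 15°. That means the tube is jammed by friction on the +y face of the V only, so it's not centred yet. I ease the tube towards −y until both faces bear and the side force vanishes.

Call:
{"api": "play_rows", "payload": {
  "motion": [
    {"x":0,"y":-0.015,"z":0,"ax":0,"ay":0,"az":0},
    {"x":0,"y":-0.015,"z":0,"ax":0,"ay":0,"az":0},
    {"x":0,"y":0,"z":0,"ax":0,"ay":0,"az":0},
    {"x":0,"y":0,"z":0,"ax":0,"ay":0,"az":0}
  ]
}}

```text
clock: 22.87
position: [0.4342, -0.0905, 0.0401]
tcp_rot: [0.0, 0.156, 0.988, -0.0]
force: [-10.0, -0.3, -1.3]
gripper_width: 0.54
grip_force: 45.0
```

```bash
python3 st.py
```

```text
t 22.8667 pos [ 0.4342 -0.0905  0.0401] jig rel seat mm -21.71 -1.9 yaw y 72.01 tilt [ 0.0008 -0.001 ] F jig -9.53 -3.21 -1.34 w 49.7
```

Call:
{"api": "play_rows", "payload": {
  "motion": [
    {"x":0,"y":-0.015,"z":0,"ax":0,"ay":0,"az":0},
    {"x":0,"y":-0.015,"z":0,"ax":0,"ay":0,"az":0},
    {"x":0,"y":0,"z":0,"ax":0,"ay":0,"az":0},
    {"x":0,"y":0,"z":0,"ax":0,"ay":0,"az":0}
  ]
}}

```text
clock: 23.2
position: [0.4341, -0.0908, 0.0401]
tcp_rot: [0.0, 0.156, 0.988, -0.0]
force: [-8.9, 1.5, -1.3]
gripper_width: 0.534
grip_force: 45.0
```

```bash
python3 st.py
```

```text
t 23.2 pos [ 0.4341 -0.0908  0.0401] jig rel seat mm -21.7 -2.18 yaw y 72.04 tilt [ 0.0009 -0.0006] F jig -8.93 -1.09 -1.34 w 49.2
```

Both faces bear now. I back off so the spring returns everything, recentre the cleat free of contact, and push again.

Call:
{"api": "play_rows", "payload": {
  "motion": [
    {"x":0,"y":-0.01,"z":0,"ax":0,"ay":0,"az":0},
    {"x":0,"y":0,"z":0,"ax":0,"ay":0,"az":0},
    {"x":0.08,"y":0,"z":0,"ax":0,"ay":0.01,"az":0},
    {"x":0.08,"y":0,"z":0,"ax":0,"ay":0.01,"az":0},
    {"x":0.08,"y":0,"z":0,"ax":0,"ay":0.02,"az":0},
    {"x":0.08,"y":0,"z":0,"ax":0,"ay":0.02,"az":0},
    {"x":0.08,"y":0,"z":-0.02,"ax":0,"ay":0,"az":0},
    {"x":0.1,"y":0,"z":0,"ax":0,"ay":0,"az":0},
    {"x":0,"y":0,"z":0,"ax":0,"ay":0,"az":0},
    {"x":0,"y":0,"z":0,"ax":0,"ay":0,"az":0}
  ]
}}

```text
clock: 24.03
position: [0.426, -0.0879, 0.0418]
tcp_rot: [0.001, 0.156, 0.988, -0.0]
force: [-0.0, -0.5, -1.1]
gripper_width: 0.539
grip_force: 45.0
```

```bash
python3 - <<'E'
from foot import *
w=camera("wrist")[:,:,::-1];cv2.imwrite("pics/f_w4.png",w);foot(w,Tcam("wrist",o),.0168)
E
```

```text
t 24.0333 pos [ 0.426  -0.0879  0.0418] jig rel seat mm -30.32 -1.78 yaw y 72.05 tilt [ 0.0024 -0.0004] F jig 0.11 -0.46 -1.11 w 49.6
front ang -89.8 med jig mm [-63.9   -1.78]
R(+y) ang 2.07 med jig mm [-54.34  22.8 ]
L(-y) ang 0.66 med jig mm [-54.31 -27.07]
line y mm -0.01
```

Call:
{"api": "play_rows", "payload": {
  "motion": [
    {"x":0,"y":0.04,"z":0,"ax":0,"ay":0.01,"az":0.03},
    {"x":0,"y":0.038,"z":0.03,"ax":0,"ay":0,"az":0},
    {"x":0,"y":0,"z":0,"ax":0,"ay":0,"az":0},
    {"x":-0.06,"y":0,"z":0.01,"ax":0,"ay":0,"az":0},
    {"x":-0.06,"y":0,"z":0,"ax":0,"ay":-0.01,"az":0},
    {"x":-0.06,"y":0,"z":0,"ax":0,"ay":-0.01,"az":0},
    {"x":-0.06,"y":0,"z":0,"ax":0,"ay":-0.01,"az":0},
    {"x":-0.06,"y":0,"z":0,"ax":0,"ay":-0.01,"az":0},
    {"x":-0.06,"y":0,"z":0,"ax":0,"ay":-0.01,"az":0},
    {"x":0,"y":0,"z":0,"ax":0,"ay":0,"az":0},
    {"x":0,"y":0,"z":0,"ax":0,"ay":0,"az":0}
  ]
}}

```text
clock: 25.0
position: [0.4302, -0.0875, 0.04]
tcp_rot: [-0.001, 0.158, 0.988, 0.001]
force: [-12.0, 5.0, 12.3]
gripper_width: 0.54
grip_force: 45.0
```

```bash
python3 - <<'E'
from foot import *
w=camera("wrist")[:,:,::-1];cv2.imwrite("pics/f_w5.png",w);foot(w,Tcam("wrist",o))
E
```

```text
t 25.0 pos [ 0.4302 -0.0875  0.04  ] jig rel seat mm -26.38 -0.13 yaw y 71.87 tilt [-0.0027  0.0016] F jig -12.97 1.35 12.35 w 49.7
front ang 89.92 med jig mm [-60.39  -0.12]
R(+y) ang 1.03 med jig mm [-50.41  24.45]
L(-y) ang 1.33 med jig mm [-50.37 -25.27]
line y mm -0.13
```

Call:
{"api": "play_rows", "payload": {
  "motion": [
    {"x":0,"y":0,"z":-0.018,"ax":0,"ay":-0.01,"az":0},
    {"x":0,"y":0,"z":0,"ax":0,"ay":0,"az":0},
    {"x":0,"y":0,"z":0,"ax":0,"ay":0,"az":0},
    {"x":0,"y":0,"z":0,"ax":0,"ay":0,"az":0}
  ]
}}

```text
clock: 25.38
position: [0.4317, -0.0879, 0.0402]
tcp_rot: [0.0, 0.157, 0.988, -0.0]
force: [-6.8, 2.7, -1.5]
gripper_width: 0.541
grip_force: 45.0
```

```bash
python3 st.py
```

```text
t 25.3833 pos [ 0.4317 -0.0879  0.0402] jig rel seat mm -24.84 -0.12 yaw y 71.89 tilt [ 0.0006 -0.0001] F jig -7.32 0.57 -1.55 w 49.7
```

The side force is now about zero: the tube is centred and the push is straight. Final push.

Call:
{"api": "play_rows", "payload": {
  "motion": [
    {"x":-0.05,"y":0,"z":0,"ax":0,"ay":-0.01,"az":0},
    {"x":-0.05,"y":0,"z":0,"ax":0,"ay":-0.01,"az":0},
    {"x":-0.04,"y":0,"z":0,"ax":0,"ay":0,"az":0},
    {"x":0,"y":0,"z":0,"ax":0,"ay":0,"az":0},
    {"x":0,"y":0,"z":0,"ax":0,"ay":0,"az":0},
    {"x":0,"y":0,"z":0,"ax":0,"ay":0,"az":0}
  ]
}}

```text
clock: 25.88
position: [0.4339, -0.0886, 0.04]
tcp_rot: [0.0, 0.157, 0.988, 0.0]
force: [-8.9, 4.4, 1.6]
gripper_width: 0.539
grip_force: 45.0
```

```bash
cat > fin.py <<'E'
from foot import *
w=camera("wrist")[:,:,::-1];foot(w,Tcam("wrist",o))
F=[]
for _ in range(6):
    camera("top");f=observe()["force"];F.append([f[:2]@e,f[:2]@n,f[2]])
print(np.mean(F,0).round(2),np.std(F,0).round(2))
E
python3 fin.py
```

```text
t 25.8833 pos [ 0.4339 -0.0886  0.04  ] jig rel seat mm -22.56 -0.14 yaw y 71.89 tilt [0.0005 0.0001] F jig -9.81 1.63 1.56 w 49.6
front ang 89.9 med jig mm [-56.43  -0.13]
R(+y) ang 1.59 med jig mm [-46.58  24.44]
L(-y) ang -0.26 med jig mm [-46.55 -25.28]
line y mm -0.14
[-9.64  0.6   0.71] [0.45 0.45 0.3 ]
```

Call:
{"api": "play_rows", "payload": {
  "motion": [
    {"x":-0.02,"y":0,"z":0,"ax":0,"ay":-0.004,"az":0},
    {"x":-0.015,"y":0,"z":0,"ax":0,"ay":0,"az":0},
    {"x":0,"y":0,"z":0,"ax":0,"ay":0,"az":0},
    {"x":0,"y":0,"z":0,"ax":0,"ay":0,"az":0},
    {"x":0,"y":0,"z":0,"ax":0,"ay":0,"az":0},
    {"x":0,"y":0,"z":0,"ax":0,"ay":0,"az":0}
  ]
}}

```text
clock: 26.73
position: [0.434, -0.0886, 0.04]
tcp_rot: [-0.0, 0.157, 0.988, 0.0]
force: [-11.1, 5.1, 4.9]
gripper_width: 0.54
grip_force: 45.0
```

```bash
python3 fin.py
```

```text
t 26.7333 pos [ 0.434  -0.0886  0.04  ] jig rel seat mm -22.47 -0.13 yaw y 71.89 tilt [-0.0004  0.0006] F jig -12.13 1.66 4.95 w 49.7
front ang -89.71 med jig mm [-56.48  -0.12]
R(+y) ang 1.27 med jig mm [-46.49  24.45]
L(-y) ang 0.46 med jig mm [-46.46 -25.13]
line y mm -0.2
[-12.47   0.94   4.5 ] [0.72 0.39 0.68]
```

Call:
{"api": "play_rows", "payload": {
  "motion": [
    {"x":0,"y":0,"z":-0.005,"ax":0,"ay":0,"az":0},
    {"x":0,"y":0,"z":0,"ax":0,"ay":0,"az":0},
    {"x":0,"y":0,"z":0,"ax":0,"ay":0,"az":0},
    {"x":0,"y":0,"z":0,"ax":0,"ay":0,"az":0}
  ]
}}

```text
clock: 27.42
position: [0.4343, -0.0888, 0.0401]
tcp_rot: [0.0, 0.157, 0.988, 0.0]
force: [-10.0, 4.3, 0.7]
gripper_width: 0.537
grip_force: 45.0
```

```bash
python3 fin.py
```

```text
t 27.4167 pos [ 0.4343 -0.0888  0.0401] jig rel seat mm -22.1 -0.16 yaw y 71.89 tilt [0.0001 0.0002] F jig -10.8 1.22 0.72 w 49.4
front ang -89.64 med jig mm [-55.97  -0.15]
R(+y) ang 1.81 med jig mm [-46.12  24.42]
L(-y) ang 0.7 med jig mm [-46.09 -25.16]
line y mm -0.16
[-11.03   1.06   0.88] [0.3  0.32 0.45]
```

11.0 N steady, foot on the bed, level and square, centred within about 0.2 mm, travel about 6 mm. Handing in.

```bash
python3 -c "
from cell import ctrl
print(ctrl.hand_in())"
```

```text
the job is handed in; nothing more can be done
None
```

The tube stands released in the V and the cleat is held on the bed, square and centred against it, pushing at about 11 N with an estimated saddle travel of 5.5–6 mm. I handed the job in at about 28 s, and no result came back.

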